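Load the pebble polisher and hold its lever at the third click

ROBOT

A 7-joint arm with a two-finger parallel gripper is mounted at the origin on the work surface. World frame = base frame: x ahead of the robot, y to its left, z up, the work surface at z = 0. Lengths are in m, angles in rad, forces in N, time in s.
With the tool pointing down it reaches from about 0.4 to 0.85 m from the base axis. Payload 10.4 kg.
Tool frame: the origin (TCP) lies at the very end of the fingers, on their centre line; the grasp point (between the pads) lies 19 mm behind it (manip.tcp_to_grasp is the distance from the TCP to the grasp point, in m); x points along the fingers, y is the direction in which the jaws open and shut, and the axes are right-handed (so a half turn about x gives the same grasp; the last joint's range is limited). The gripper opens to 85 mm and grips with 20 to 120 N. Pads are 22 mm wide; open, the fingers measure 114 mm over their backs; the gripper's body (76 mm by 85 mm) begins 54 mm behind the grasp point. The pads swing forward as they close: fully open they stand 13 mm farther back than shut.
Start: joints at [1.152, 0.332, -0.065, 1.46, 0.022, 1.35, -0.088], TCP at [0.241, -0.577, 0.231] pointing down, gripper open.
Joint ranges: [-2.6, 2.6], [-0.5, 2.12], [-1.47, 1.34], [0.16, 2.42], [-1.27, 4.41], [0.06, 2.06], [-2.6, 2.6]. Speed limits (rad/s): [2.22, 2.22, 2.79, 2.79, 3.14, 3.14, 3.14].

INTERFACE

Orientations are given as a unit quaternion [x, y, z, w].
In Python, from workcell import manip, cams, hand_in gives the robot as it stands.
- The arm moves only by the shell command python3 -m handwheel 'ROWS' [FORCE]. ROWS is text: rows parted by semicolons, each of 7 numbers parted by spaces: the shift along the tool's x, y, z in mm, then the turn, a rotation vector about the tool's x, y, z in rad, then the finger opening in mm, from 0 to 85.4. A call has 1 to 8 rows; each row shifts and turns the commanded pose from where the row before left it, along the tool's axes as they then stand; what a row does not reach is not made up. A row lasts 1/10 s, in which the tool goes at most 50 mm and 8.59 degrees, less where a joint would pass 70% of its speed; a pose out of reach is approached as far as the arm can. A call with a gripper value outside its range is refused whole. The fingers move at their own pace and stop on an object; FORCE is the grip in N (left out, the last holds). Time passes only in rows, so rows that do not move let the fingers close. It gives the time, the measured TCP pose, the force and the opening at its end, in the units of the state.
- manip.get_obs(): the state, without advancing time (a new reading comes with each control period).
- cams.camera(name): name is "scene" or "top"; returns a dict with "color" (480x640x3 uint8, blue, green, red), "depth" (480x640 float32, m along the optical axis (not along the pixel's ray), 0 where there is no reading), "camera_matrix" (3x3 intrinsics, pixels), "origin" and "attitude" of the camera in the world. Camera axes: x right, y down, z forward; pixel columns grow to the right and rows downward; lengths in m; the calibration is good to about 2 mm. A picture is of the moment at which its call begins.
- hand_in(): hands the job in, once; it reports no verdict.
Trained networks look in the newest picture that a camera, given by its name, has taken for a name from the list of things; names that differ only in an ending like _2 or _b are one class to them, and where a whole thing is asked for, a point or a joint stands for the part that bears it (a point fixed in the world has none). Each returns a list of dicts, best first, with "conf" (0 to 1); they miss things now and then, are a little off and sometimes report something else, mostly with a low value. They report only what shows in the picture. A call takes as long as a camera call.
- cams.recognise(camera, thing): "box" ([left, top, width, height] in pixels, round what is visible of it).
- cams.outline_of(camera, thing): "region" (480x640 bool, what is visible of it) and "box" ([left, top, width, height] in pixels, round what is visible of it).
The state is a dict: "clock": time; "joint_pos": joint angles; "joint_velocities": joint speeds; "tau": joint torques, N m; "position": TCP position; "ee_rot": TCP orientation; "ft_force": force on the tool from outside, world axes, zero at the start; "torque": the same for the moment, N m; "grip_width": opening from 0.0 (shut) to 1.0 (fully open).
Only numpy, scipy, OpenCV 4.12 (cv2) and the standard library are available. Lean on these libraries where they do the work, as an engineer would, in place of code of your own. Each camera call takes 0.05 s, during which the arm holds its last target.

TASK

Take the scoop and scoop pebbles out of the wide trough of the wooden stock tray into the polisher's bowl, at least three of the four, without touching pebbles with the fingers or leaving any outside the trough and the bowl. Stand the scoop back upright in its wooden cradle and let it go, then press the polisher's spring-return lever down past its first two clicks to the third, at the bottom, and finish while still holding it down there. Leave the other things on the table alone.

Things in the scene. Friction and masses are not known exactly. Their poses are not given: they have to be found in the camera images.
- tray: fixed open wooden stock tray, 260 (x) x 155 (y) x 45 mm high, walls 5 mm; origin under its centre. A wide trough runs along its x on the -y side, a narrow bay full of small round white beads (stock, part of the tray) on the +y side
- bay (a point): middle of the keel (lowest) line of the tray's trough, 8 mm above the table, axes as the tray's. The trough is 250 (x) x 82 mm (y) inside, with a V bottom: two flat smooth wooden sides rising at 29 degrees to either side of the keel; tray walls reach 37 mm above this point. The pebbles start in line on the keel in its -x part (x below 0; the end nearer the robot), the rest is free
- scoop: loose 160 g scoop: aluminium pan, upright wooden handle at its rear. Origin under the middle of its underside's keel, x towards the open lip, z up. Pan 112 (x) x 69 (y) mm, 1.6 mm sheet, V bottom at 29 degrees that fits the trough and cradle; lip at x +56 mm; side walls up to 34 mm high (x -49 to +40 mm), back wall 40 mm high at x -31 mm. Starts in the cradle, lip to the cradle's -x
- scoop_grip (a point): grip point on the scoop's handle, at x -44, y 0, z 68 mm in the scoop's frame, same axes. The handle is an upright bar 22 (x) x 14 (y) mm, up to 100 mm high: grip it across y
- cradle: fixed wooden cradle with a V groove along its x, 80 (x) x 84 (y) x 32 mm, origin under its centre; groove sides at 29 degrees, its keel 10 mm above the table: the scoop rests in the groove, its origin on the keel
- polisher: fixed grey vibrating polisher; foot 260 (x) x 150 (y) mm with its top 50 mm above the table, origin under its centre on the table. Round bowl on its +x part; square lever column 40 x 60 mm, 120 mm high, centred at x -44 mm; its lever sticks out of the column towards -x
- bowl_floor (a point): centre of the bowl's inner floor, 55 mm above the table; the bowl is open upward, about 54 mm inner radius at the floor and 68 mm at the rim, which is 108 mm above the table (53 mm above this point)
- bowl_middle (a point): point in the middle of the bowl's hollow, 26 mm straight above bowl_floor
- lever_top (a point): centre of the flat top face of the lever's steel paddle, 34 (x) x 46 (y) mm; it moves straight down with the lever (106 mm above the table when up, 68 mm when fully down). Nearest column face is 41 mm from here in +x
- lever (a joint): how far the lever is pressed down, m: 0 = up, 0.038 = the stop. Three detents: bumps at about 0.008, 0.020 and 0.031, clicks past each; the third position lies between the third bump and the stop. A spring pushes it back up from anywhere, about 5 N at the top to 11 N at the bottom, and about 2 N more just before each bump and less just after
- pebble0: loose grey stone pebble, 17 g, smooth, a rounded lump 28 mm long and 22 mm thick, origin near its centre. Pushed by the scoop's lip towards the trough's end wall they climb into the pan; should they jam (over 10 N), back off 10 mm and push again
- pebble1: loose grey stone pebble, 17 g, smooth, a rounded lump 28 mm long and 22 mm thick, origin near its centre. Pushed by the scoop's lip towards the trough's end wall they climb into the pan; should they jam (over 10 N), back off 10 mm and push again
- pebble2: loose grey stone pebble, 17 g, smooth, a rounded lump 28 mm long and 22 mm thick, origin near its centre. Pushed by the scoop's lip towards the trough's end wall they climb into the pan; should they jam (over 10 N), back off 10 mm and push again
- pebble3: loose grey stone pebble, 17 g, smooth, a rounded lump 28 mm long and 22 mm thick, origin near its centre. Pushed by the scoop's lip towards the trough's end wall they climb into the pan; should they jam (over 10 N), back off 10 mm and push again
- tree_small: bystander, not part of the job: small model fir tree, 75 mm high on a 36 mm round foot
- tree_big: bystander, not part of the job: larger model fir tree, 100 mm high on a 36 mm round foot
- cottage: bystander, not part of the job: model cottage 60 x 50 x 70 mm with a tiled roof
- saucer: bystander, not part of the job: white ceramic dish, 90 mm across, 20 mm high
- bead_jar: bystander, not part of the job: glass jar with steel cap, 60 mm across, 90 mm high

How it is judged:
On the way, in this order (a step that is already met when the one before it is completed fails the run):
1. at least three pebbles lie in the polisher's bowl ((distance between each of pebble0, pebble1, pebble2 and bowl_middle below 0.06 m or distance between each of pebble0, pebble1, pebble3 and bowl_middle below 0.06 m or distance between each of pebble0, pebble2, pebble3 and bowl_middle below 0.06 m or distance between each of pebble1, pebble2, pebble3 and bowl_middle below 0.06 m)), for 0.2 s.
2. the scoop stands upright in its cradle, let go (horizontal distance between scoop and cradle below 0.04 m and height (world z) of scoop between 0.006 and 0.016 m and angle between scoop's own z axis and vertical below 0.1 rad and contact force between the fingers and scoop below 0.2 N and linear speed of scoop below 0.02 m/s), for 0.2 s.
3. the lever is pressed to its third click by the fingers (value of joint lever above 0.034 m and contact force between the fingers and polisher above 3 N), for 0.5 s.
At the end, for the whole second after the job is handed in: The fingers hold the lever pressed 34 mm or more (third click, stop at 38 mm) with more than 3 N on it; at least three pebbles lie in the bowl and every other one in the bowl or the tray's wide trough; the scoop stands upright in the cradle, its middle within 40 mm of the cradle's, not touched (all of step 2 and all of step 3 and (distance between each of pebble0, pebble1, pebble2 and bowl_middle below 0.06 m or distance between each of pebble0, pebble1, pebble3 and bowl_middle below 0.06 m or distance between each of pebble0, pebble2, pebble3 and bowl_middle below 0.06 m or distance between each of pebble1, pebble2, pebble3 and bowl_middle below 0.06 m) and (distance between pebble0 and bowl_middle below 0.06 m or (horizontal distance between pebble0 and bay below 0.13 m and y of pebble0 in the frame of bay between -0.041 and 0.041 m and z of pebble0 in the frame of bay below 0.04 m)) and (distance between pebble1 and bowl_middle below 0.06 m or (horizontal distance between pebble1 and bay below 0.13 m and y of pebble1 in the frame of bay between -0.041 and 0.041 m and z of pebble1 in the frame of bay below 0.04 m)) and (distance between pebble2 and bowl_middle below 0.06 m or (horizontal distance between pebble2 and bay below 0.13 m and y of pebble2 in the frame of bay between -0.041 and 0.041 m and z of pebble2 in the frame of bay below 0.04 m)) and (distance between pebble3 and bowl_middle below 0.06 m or (horizontal distance between pebble3 and bay below 0.13 m and y of pebble3 in the frame of bay between -0.041 and 0.041 m and z of pebble3 in the frame of bay below 0.04 m))); the arm keeps its last pose, push and grip.
It fails at once if the fingers touch a pebble (contact force between the fingers and pebble0 above 0.5 N or contact force between the fingers and pebble1 above 0.5 N or contact force between the fingers and pebble2 above 0.5 N or contact force between the fingers and pebble3 above 0.5 N).
It fails at once if a bystander is pushed more than 30 mm or knocked over (distance of any of tree_small, tree_big, cottage, saucer, bead_jar from where it was at the start of the episode above 0.03 m or angle between any of tree_small, tree_big, cottage, saucer, bead_jar's own z axis and vertical above 0.6 rad).
It also fails if it takes over 72 s, if anything falls off the work surface, if the arm or the gripper's body presses on something with over 40 N, if the wrist force passes 120 N, or if a joint passes its speed limit or range.

## Working session

There is one attempt and no reset: what is moved stays moved. The work goes in short steps, Python scripts to look and compute and a shell command to move; the robot and the scene stay as the last step left them, time stands still between calls to the robot, and variables do not carry over. Pictures are saved under pics/ and viewed, and the job is handed in when it is done.

```bash
ls; mkdir -p pics; python3 - <<'E'
from workcell import manip, cams
import cv2, numpy as np
print(manip.get_obs(), manip.tcp_to_grasp)
for n in ("scene","top"):
    c=cams.camera(n); cv2.imwrite(f"pics/{n}0.png",c["color"]); print(n,c["camera_matrix"],c["origin"],c["attitude"])
    np.savez(f"{n}0.npz",**{k:np.array(v) for k,v in c.items()})
E
```

```text
pics
{'clock': 0.0, 'joint_pos': array([ 1.15241746,  0.33286627, -0.06469441,  1.46093711,  0.02160581,
        1.34986064, -0.08848239]), 'joint_velocities': array([ 0.0013718 , -0.00031762,  0.00085276, -0.001061  , -0.00063224,
        0.00183857, -0.00021102]), 'tau': array([ 8.18339340e-04, -6.25458741e+01,  4.96868638e-02, -3.91610670e+01,
        1.62232609e-02,  9.98530712e-03, -5.74122441e-05]), 'position': array([ 0.24080676, -0.57635665,  0.23052141]), 'ee_rot': array([-0.69318442, -0.13950083,  0.6934238 , -0.13855797]), 'ft_force': array([ 1.34843111, -0.10256756,  0.18337992]), 'torque': array([ 0.00781629, -0.0211905 , -0.02571017]), 'grip_width': 0.9981692576196718} 0.0187
scene [[527.80193586   0.         318.8026751 ]
 [  0.         527.80193586 238.08080911]
 [  0.           0.           1.        ]] [0.89683469 0.60250946 1.22415462] [ 0.24550467  0.93330922 -0.2546363  -0.06182   ]
top [[596.71488064   0.         319.02107386]
 [  0.         596.71488064 233.78085288]
 [  0.           0.           1.        ]] [ 0.30678556 -0.01245091  1.37989889] [ 0.70508088 -0.70263613  0.06756296 -0.06781344]
```

View pics/scene0.png

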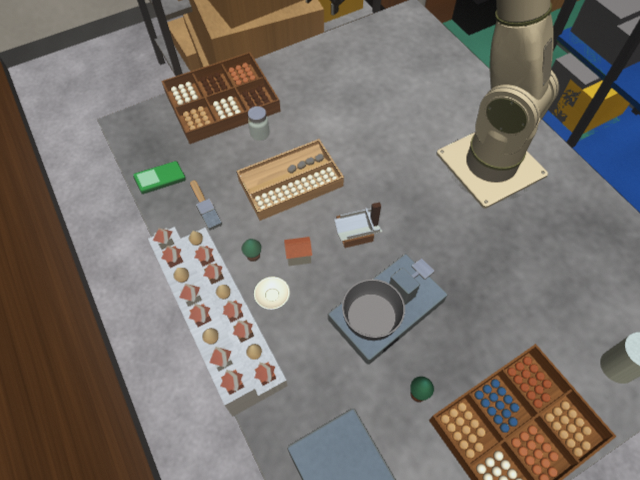

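View pics/top0.png

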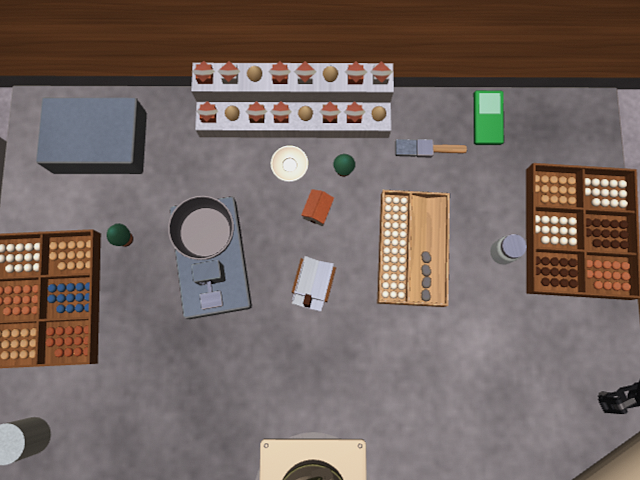

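```bash
cat > h.py <<'E'
import numpy as np, cv2
from scipy.spatial.transform import Rotation as R
from workcell import manip, cams
def cloud(c):
    K=np.array(c["camera_matrix"]); d=np.array(c["depth"])
    v,u=np.mgrid[0:480,0:640]
    P=np.stack([(u-K[0,2])/K[0,0]*d,(v-K[1,2])/K[1,1]*d,d],-1)
    return P@R.from_quat(c["attitude"]).as_matrix().T+np.array(c["origin"])
def px2z(c,u,v,z):
    K=np.array(c["camera_matrix"]); r=R.from_quat(c["attitude"]).as_matrix()@np.array([(u-K[0,2])/K[0,0],(v-K[1,2])/K[1,1],1.])
    o=np.array(c["origin"]); return o+r*(z-o[2])/r[2]
def proj(c,P):
    K=np.array(c["camera_matrix"]); p=(np.asarray(P)-np.array(c["origin"]))@R.from_quat(c["attitude"]).as_matrix()
    return np.stack([K[0,0]*p[:,0]/p[:,2]+K[0,2],K[1,1]*p[:,1]/p[:,2]+K[1,2]],-1)
E
python3 - <<'E'
from h import *
q=manip.get_obs()["ee_rot"]; print("tool axes\n",R.from_quat(q).as_matrix().round(3))
out={}
for n in ("scene","top"):
    c=cams.camera(n); P=cloud(c); 
    g=P[(P[...,2]<.02)&(P[...,2]>-.02)]; print(n,"table z",np.median(g[:,2]))
    for t in "tray scoop cradle polisher pebble0 lever_top tree_small tree_big cottage saucer bead_jar".split():
        for o in cams.outline_of(n,t)[:5 if t=="pebble0" else 1]:
            m=o["region"]&(np.array(c["depth"])>0); p=P[m]
            if len(p)<5: print(n,t,"few");continue
            out[f"{n}_{t}_{o['box'][1]}"]=m
            print(n,t,round(o["conf"],2),o["box"],"med",np.median(p,0).round(3),"lo",np.percentile(p,2,axis=0).round(3),"hi",np.percentile(p,98,axis=0).round(3))
    np.savez(f"{n}1.npz",**{k:np.array(v) for k,v in c.items()})
np.savez("masks.npz",**out)
E
```

```text
tool axes
 [[-0.001  0.386 -0.923]
 [ 0.001 -0.923 -0.386]
 [-1.    -0.001  0.   ]]
scene table z -0.0010165714600176567
scene tray 0.85 [238.0, 143.3, 103.6, 77.0] med [ 0.547 -0.215  0.026] lo [ 0.411 -0.307  0.003] hi [ 0.667 -0.147  0.046]
scene scoop 0.56 [331.3, 200.2, 49.5, 40.8] med [ 0.45  -0.001  0.025] lo [ 0.405 -0.046 -0.002] hi [0.508 0.044 0.107]
scene cradle 0.5 [336.0, 216.0, 36.4, 30.0] med [0.481 0.038 0.02 ] lo [ 0.441  0.019 -0.001] hi [0.512 0.05  0.034]
scene polisher 0.61 [327.3, 251.7, 120.4, 114.2] med [0.529 0.248 0.053] lo [0.393 0.162 0.025] hi [0.643 0.323 0.119]
scene pebble0 0.54 [299.0, 160.7, 9.2, 9.6] med [ 0.488 -0.253  0.025] lo [ 0.476 -0.275  0.009] hi [ 0.498 -0.246  0.034]
scene pebble0 0.5 [304.4, 161.4, 10.0, 3.2] med [ 0.461 -0.251  0.025] lo [ 0.451 -0.259  0.019] hi [ 0.47  -0.246  0.03 ]
scene pebble0 0.45 [312.7, 154.5, 12.2, 9.3] med [ 0.431 -0.25   0.025] lo [ 0.415 -0.261  0.011] hi [ 0.442 -0.243  0.031]
scene pebble0 0.43 [288.8, 164.5, 3.0, 9.8] med [ 0.518 -0.255  0.026] lo [ 0.508 -0.269  0.017] hi [ 0.529 -0.247  0.032]
scene l
[... 1607 characters left out ...]
 [199.8, 281.7, 24.9, 28.2] med [0.414 0.218 0.104] lo [0.395 0.195 0.046] hi [0.444 0.24  0.111]
top tree_small 0.69 [335.2, 152.2, 22.6, 22.8] med [ 0.728 -0.068  0.053] lo [ 0.711 -0.092 -0.002] hi [ 0.761 -0.046  0.073]
top tree_big 0.79 [106.6, 222.7, 28.2, 25.5] med [0.556 0.434 0.07 ] lo [ 0.539  0.419 -0.001] hi [0.582 0.462 0.097]
top cottage 0.64 [305.6, 191.9, 29.2, 34.8] med [ 0.626 -0.007  0.057] lo [ 0.596 -0.036  0.012] hi [0.662 0.023 0.07 ]
top saucer 0.96 [272.3, 143.5, 34.9, 36.6] med [0.746 0.061 0.012] lo [ 0.704  0.02  -0.   ] hi [0.781 0.099 0.022]
top bead_jar 0.7 [490.2, 237.5, 38.0, 27.3] med [ 0.528 -0.431  0.086] lo [ 0.505 -0.461  0.014] hi [ 0.557 -0.412  0.093]
```

```bash
python3 - <<'E'
import cv2
a=cv2.imread("pics/top0.png")[180:330,160:460]; cv2.imwrite("pics/topz.png",cv2.resize(a,None,fx=2.66,fy=2.66,interpolation=cv2.INTER_CUBIC))
a=cv2.imread("pics/scene0.png")[130:370,225:455]; cv2.imwrite("pics/scenez.png",cv2.resize(a,None,fx=2.5,fy=2.5,interpolation=cv2.INTER_CUBIC))
E
```

```text
(no output)
```

View pics/topz.png

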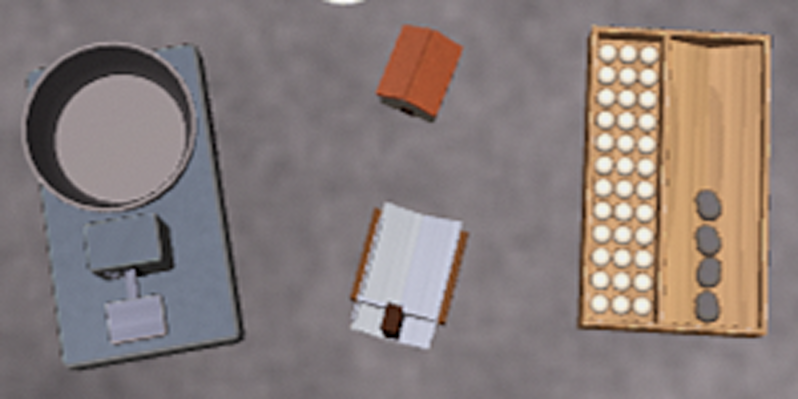

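View pics/scenez.png

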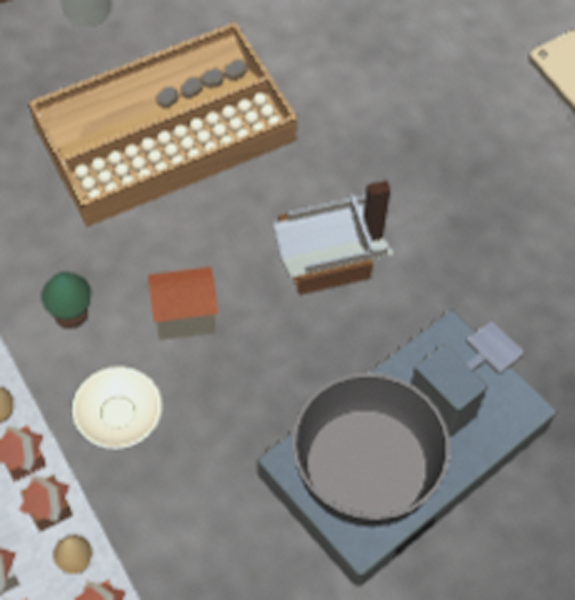

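```bash
python3 - <<'E'
from h import *
def load(n): return dict(np.load(f"{n}1.npz"))
C={n:load(n) for n in("scene","top")}; CL={n:cloud(C[n]) for n in C}
def sel(n,x0,x1,y0,y1,z0,z1):
    P=CL[n].reshape(-1,3); d=np.array(C[n]["depth"]).ravel()>0
    return P[d&(P[:,0]>x0)&(P[:,0]<x1)&(P[:,1]>y0)&(P[:,1]<y1)&(P[:,2]>z0)&(P[:,2]<z1)]
def rect(p):
    (c,s,a)=cv2.minAreaRect((p[:,:2]*1000).astype(np.float32)); return np.round(c,1),np.round(s,1),round(a,2)
for n in C:
    print(n)
    p=sel(n,.38,.70,-.33,-.13,.036,.055); print("tray rim",len(p),rect(p),np.median(p[:,2]))
    p=sel(n,.36,.67,.13,.34,.044,.056); print("foot",len(p),rect(p),np.median(p[:,2]))
    p=sel(n,.44,.67,.13,.34,.103,.113); print("bowlrim",len(p),rect(p),cv2.minEnclosingCircle((p[:,:2]*1000).astype(np.float32)))
    p=sel(n,.47,.67,.13,.34,.04,.062); q=p[(p[:,2]>.0525)]; print("floor",len(q),rect(q),np.median(q[:,2]), cv2.minEnclosingCircle((q[:,:2]*1000).astype(np.float32)))
    p=sel(n,.36,.435,.17,.26,.098,.112); print("paddle",len(p),rect(p),np.median(p[:,2]))
    p=sel(n,.42,.52,.17,.30,.114,.125); print("column",len(p),rect(p),np.median(p[:,2]))
    p=sel(n,.38,.54,-.07,.07,.06,.13); print("handle",len(p),rect(p),p[:,2].max()); q=p[p[:,2]>.1];print(" top",len(q),rect(q),q.mean(0).round(4))
    p=sel(n,.38,.54,-.07,.07,.008,.06); print("scoop+cradle",len(p),rect(p))
E
```

```text
scene
tray rim 1014 (array([ 537.3, -229.4]), array([163.6, 261.3]), 86.83) 0.041698221804078894
foot 3795 (array([514.6, 237.5]), array([260.4, 150.1]), 9.96) 0.0499405691188457
bowlrim 404 (array([548.1, 233.6]), array([191.1, 141.8]), 32.35) ((540.4674072265625, 241.17100524902344), 99.79480743408203)
floor 1269 (array([558.5, 252.1]), array([175.8, 139.9]), 2.23) 0.05473093986686428 ((558.3468017578125, 239.36891174316406), 104.30162048339844)
paddle 268 (array([413.9, 219.5]), array([41.9, 45.9]), 7.58) 0.10422258248268146
column 392 (array([471.4, 229.8]), array([41.8, 61. ]), 9.51) 0.11828603109562952
handle 129 (array([412.9,  15. ]), array([15.2, 23.4]), 72.98) 0.11208581412175245
 top 49 (array([412.6,  14.7]), array([13.6, 21.1]), 66.1) [0.4129 0.015  0.1068]
scoop+cradle 1191 (array([455. ,   3.2]), array([ 87.9, 112.3]), 76.53)
top
tray rim 1326 (array([ 538.9, -229.6]), array([156., 261.]), 87.04) 0.04274694306008786
foot 4569 (array([514.2, 235.4]), array([259.8, 150.7]), 9.97) 0.05051664487859231
bowlrim 453 (array([545.5, 250.8]), array([143.4, 192.2]), 77.87) ((539.5013427734375, 243.76844787597656), 101.03886413574219)
floor 1786 (array([549.8, 241.4]), array([176.7, 145. ]), 9.25) 0.055259554663435906 ((548.7321166992188, 243.396484375), 111.78734588623047)
paddle 357 (array([414.2, 218.3]), array([40.1, 46.2]), 9.0) 0.10504548658146917
column 503 (array([471.1, 228. ]), array([40.4, 61.3]), 8.61) 0.1192423404378149
handle 81 (array([412.6,  12.8]), array([13.9, 21.8]), 73.83) 0.1149187074594955
 top 68 (array([412.7,  12.8]), array([13.8, 21.8]), 73.63) [0.4125 0.0129 0.1095]
scoop+cradle 1636 (array([450.5,   3.1]), array([ 83.9, 123.8]), 75.42)
```

```bash
cat >> h.py <<'E'
def ST():
    o=manip.get_obs(); return o,np.array(o["position"]),R.from_quat(o["ee_rot"])
def rz(a): return R.from_euler("z",a,degrees=True)
# scoop pose -> TCP pose. tool y=scoop y, tool x=-scoop z, tool z = x cross y = scoop x... (-z)x(y)=x
MT=R.from_matrix(np.array([[0,0,1],[0,1,0],[-1,0,0]]))
TCPS=np.array([-.044,0,.068-.0187])
def scoop2tcp(p,yaw,liftdeg=0):   # liftdeg>0: lip up
    Rs=rz(yaw)*R.from_euler("y",-liftdeg,degrees=True)
    return np.array(p)+Rs.apply(TCPS), Rs*MT
def tcp2scoop(p,Rt):
    Rs=Rt*MT.inv(); return p-Rs.apply(TCPS), Rs.as_matrix()
def rows(tp,tR,n,grip,vmax=.05):
    o,p,r=ST(); 
    from scipy.spatial.transform import Slerp
    rv=(r.inv()*tR).as_rotvec(); n=max(n,int(np.ceil(np.linalg.norm(rv)/.145)),int(np.ceil(np.linalg.norm(tp-p)/vmax)))
    rr=r; s=[]
    for i in range(n):
        d=rr.inv().apply((tp-p)/n); w=rv/n
        s.append(" ".join(f"{x*1000:.0f}" for x in d)+" "+" ".join(f"{x:.3f}" for x in w)+f" {grip}")
        rr=rr*R.from_rotvec(w)
    print(n,"rows; err mm",((tp-p)*1000).round(1),"rot",rv.round(3),"rot in world", r.apply(rv).round(3))
    for i in range(0,n,8): print("; ".join(s[i:i+8]))
E
python3 - <<'E'
from h import *
c=dict(np.load("top1.npz")); s=dict(np.load("scene1.npz"))
# bowl center
ctr=px2z(c,109/2.66+160,126/2.66+180,.108); print("bowl rim ctr top",ctr)
ctr=px2z(c,120/2.66+160,138/2.66+180,.055); print("bowl floor ctr top",ctr)
print(px2z(s,371/2.5+225,448/2.5+130,.108), px2z(s,366/2.5+225,457/2.5+130,.055))
for dx in (.04,.05,.06): print(dx, rz(10).apply([dx,0,0])+[.5144,.2365,0])
tp,tR=scoop2tcp([.455,.0018,.010],-15); print(tp)
tp[2]=.15; rows(tp,tR,8,85)
E
```

```text
bowl rim ctr top [0.56701905 0.24532705 0.108     ]
bowl floor ctr top [0.56747469 0.24628052 0.055     ]
[0.56970731 0.25122688 0.108     ] [0.56319314 0.23996229 0.055     ]
0.04 [0.55379231 0.24344593 0.        ]
0.05 [0.56364039 0.24518241 0.        ]
0.06 [0.57348847 0.24691889 0.        ]
[0.41249926 0.01318804 0.0593    ]
18 rows; err mm [171.5 589.9 -81.4] rot [-2.484  0.    -0.   ] rot in world [-0.     0.     2.484]
5 -27 -21 -0.138 0.000 -0.000 85; 5 -23 -25 -0.138 0.000 -0.000 85; 5 -20 -28 -0.138 0.000 -0.000 85; 5 -16 -30 -0.138 0.000 -0.000 85; 5 -11 -32 -0.138 0.000 -0.000 85; 5 -7 -33 -0.138 0.000 -0.000 85; 5 -2 -34 -0.138 0.000 -0.000 85; 5 3 -34 -0.138 0.000 -0.000 85
5 7 -33 -0.138 0.000 -0.000 85; 5 12 -32 -0.138 0.000 -0.000 85; 5 16 -30 -0.138 0.000 -0.000 85; 5 20 -28 -0.138 0.000 -0.000 85; 5 24 -25 -0.138 0.000 -0.000 85; 5 27 -21 -0.138 0.000 -0.000 85; 5 29 -17 -0.138 0.000 -0.000 85; 5 32 -13 -0.138 0.000 -0.000 85
5 33 -9 -0.138 0.000 -0.000 85; 5 34 -4 -0.138 0.000 -0.000 85
```

```bash
python3 -m handwheel '5 -27 -21 -0.14 0 0 85; 5 -23 -25 -0.14 0 0 85; 5 -20 -28 -0.14 0 0 85; 5 -16 -30 -0.14 0 0 85; 5 -11 -32 -0.14 0 0 85; 5 -7 -33 -0.14 0 0 85; 5 -2 -34 -0.14 0 0 85; 5 3 -34 -0.14 0 0 85' 40
python3 - <<'E'
from h import *
o,p,r=ST(); print(o["clock"],o["joint_pos"].round(3),p.round(4),r.as_matrix().round(3))
tp,tR=scoop2tcp([.455,.0018,.010],-15)
tp[2]=.15; rows(tp,tR,8,85)
E
```

```text
clock: 2.1
position: [0.3153, -0.3134, 0.1913]
ee_rot: [-0.512, -0.487, 0.512, -0.488]
ft_force: [1.3, -0.6, -0.6]
grip_width: 1.0
2.1 [ 1.019 -0.022 -0.332  1.951 -0.007  1.211  0.64 ] [ 0.3153 -0.3134  0.1913] [[ 0.     0.999 -0.049]
 [-0.001 -0.049 -0.999]
 [-1.     0.     0.001]]
10 rows; err mm [ 97.2 326.6 -41.3] rot [-1.358e+00  1.000e-03  0.000e+00] rot in world [0.000e+00 1.000e-03 1.358e+00]
4 8 -33 -0.136 0.000 0.000 85; 4 13 -32 -0.136 0.000 0.000 85; 4 17 -30 -0.136 0.000 0.000 85; 4 21 -27 -0.136 0.000 0.000 85; 4 24 -24 -0.136 0.000 0.000 85; 4 27 -21 -0.136 0.000 0.000 85; 4 30 -17 -0.136 0.000 0.000 85; 4 32 -13 -0.136 0.000 0.000 85
4 33 -8 -0.136 0.000 0.000 85; 4 34 -4 -0.136 0.000 0.000 85
```

```bash
python3 -m handwheel '4 8 -33 -0.136 0 0 85; 4 13 -32 -0.136 0 0 85; 4 17 -30 -0.136 0 0 85; 4 21 -27 -0.136 0 0 85; 4 24 -24 -0.136 0 0 85; 4 27 -21 -0.136 0 0 85; 4 30 -17 -0.136 0 0 85; 4 32 -13 -0.136 0 0 85' 40
python3 -m handwheel '4 33 -8 -0.136 0 0 85; 4 34 -4 -0.136 0 0 85; 0 0 0 0 0 0 85'
python3 - <<'E'
from h import *
o,p,r=ST(); print(o["clock"],o["joint_pos"].round(3),p.round(4),r.as_matrix().round(3))
tp,tR=scoop2tcp([.455,.0018,.010],-15)
rows(tp,tR,4,85)
E
```

```text
clock: 2.9
position: [0.3954, -0.0509, 0.1595]
ee_rot: [0.186, 0.682, -0.186, 0.683]
ft_force: [1.2, 0.8, 0.4]
grip_width: 0.994
clock: 3.2
position: [0.4154, 0.0173, 0.1514]
ee_rot: [0.09, 0.701, -0.09, 0.702]
ft_force: [0.0, 0.1, -0.5]
grip_width: 0.994
3.2 [ 0.605 -0.038 -0.728  2.048 -0.03   1.121  1.206] [0.4154 0.0173 0.1514] [[ 0.001  0.252  0.968]
 [ 0.001  0.968 -0.252]
 [-1.     0.001  0.001]]
4 rows; err mm [ -2.9  -4.1 -92.1] rot [ 0.007  0.001 -0.001] rot in world [-0.001  0.001 -0.007]
23 -1 -0 0.002 0.000 -0.000 85; 23 -1 -0 0.002 0.000 -0.000 85; 23 -1 -0 0.002 0.000 -0.000 85; 23 -1 -0 0.002 0.000 -0.000 85
```

```bash
python3 -m handwheel '0 -5 -2 0.007 0 0 85; 20 0 0 0 0 0 85; 24 0 0 0 0 0 85; 24 0 0 0 0 0 85; 16 0 0 0 0 0 85; 8 0 0 0 0 0 85; 0 0 0 0 0 0 85'
python3 - <<'E'
from h import *
o,p,r=ST(); print(p.round(4))
tp,tR=scoop2tcp([.455,.0018,.010],-15)
rows(tp,tR,1,85)
c=cams.camera("top"); a=c["color"][220:330,250:380]; cv2.imwrite("pics/g1.png",cv2.resize(a,None,fx=5,fy=5,interpolation=cv2.INTER_CUBIC))
c=cams.camera("scene"); a=c["color"][170:270,300:420]; cv2.imwrite("pics/g1s.png",cv2.resize(a,None,fx=5,fy=5,interpolation=cv2.INTER_CUBIC))
E
```

```text
clock: 3.9
position: [0.4108, 0.0077, 0.0587]
ee_rot: [0.097, 0.701, -0.097, 0.7]
ft_force: [0.8, -0.7, 0.2]
grip_width: 0.994
[0.4108 0.0077 0.0587]
1 rows; err mm [1.7 5.4 0.6] rot [-0.013 -0.001  0.001] rot in world [ 0.    -0.002  0.013]
-1 6 0 -0.013 -0.001 0.001 85
```

View pics/g1s.png

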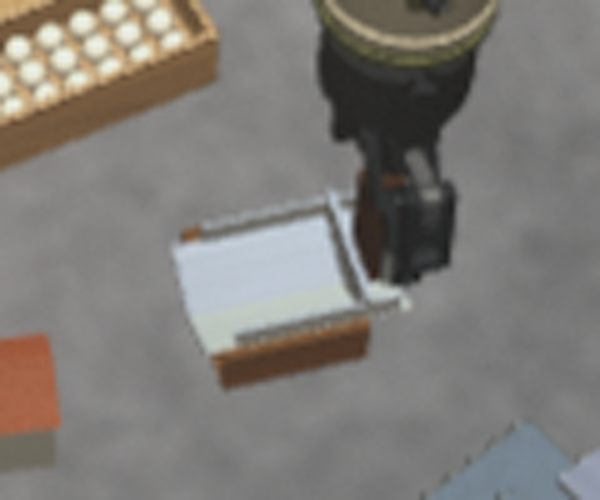

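View pics/g1.png

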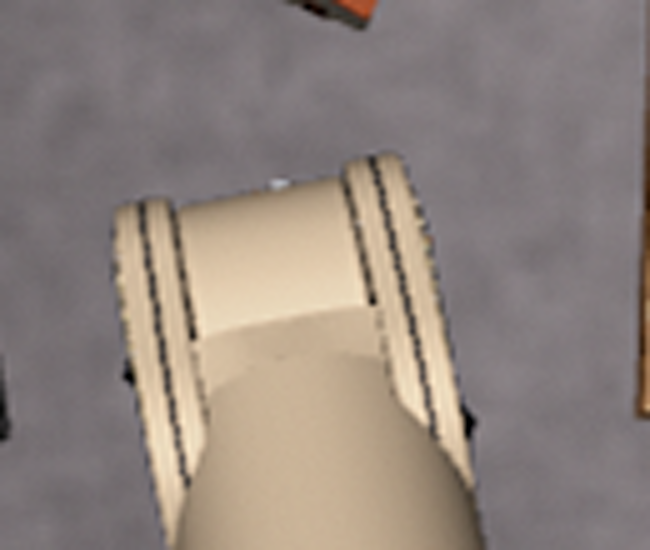

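```bash
python3 -m handwheel '-1 6 0 -0.013 0 0 85; 0 0 0 0 0 0 85; 0 0 0 0 0 0 0; 0 0 0 0 0 0 0; 0 0 0 0 0 0 0; 0 0 0 0 0 0 0; 0 0 0 0 0 0 0' 60
python3 - <<'E'
from h import *
o,p,r=ST(); print(p.round(4),o["ft_force"],o["torque"],r.as_matrix().round(4))
E
```

```text
clock: 4.7
position: [0.4131, 0.0143, 0.0603]
ee_rot: [0.092, 0.701, -0.092, 0.701]
ft_force: [0.1, -3.3, 6.0]
grip_width: 0.159
[0.4131 0.0143 0.0603] [ 0.11022934 -3.26498157  5.96318075] [-0.73640017 -0.09463735 -0.07305561] [[-1.000e-04  2.571e-01  9.664e-01]
 [-4.000e-04  9.664e-01 -2.571e-01]
 [-1.000e+00 -4.000e-04 -0.000e+00]]
```

```bash
sed -i 's/^TCPS=.*/TCPS=np.array([-.044,0,.0503])/' h.py; cat >> h.py <<'E'
BAY=np.array([.5369,-.261,.008]); TYAW=-3.
def bay(x,y=0,z=0): return BAY+rz(TYAW).apply([x,y,z])
G=np.array([.4131,.0143,.0603]); GR=rz(-14.9)*MT
BOWL=np.array([.567,.246,0])
E
python3 -m handwheel '-5 0 0 0 0 0 0; -15 0 0 0 0 0 0; -30 0 0 0 0 0 0; -30 0 0 0 0 0 0; -20 0 0 0 0 0 0; 0 0 0 0 0 0 0'
python3 - <<'E'
from h import *
o,p,r=ST(); print(p.round(4),o["ft_force"],o["torque"],o["joint_pos"].round(2))
tp,tR=scoop2tcp(bay(.060,0,.105),177); print(tp)
rows(tp,tR*R.from_rotvec([0.0,0,0]),21,0)
E
```

```text
clock: 5.3
position: [0.4146, 0.0147, 0.1629]
ee_rot: [0.091, 0.7, -0.092, 0.703]
ft_force: [1.0, -0.5, -2.2]
grip_width: 0.152
[0.4146 0.0147 0.1629] [ 0.99289426 -0.52086403 -2.24488208] [ 0.01215508 -0.01254209  0.00957714] [ 0.62 -0.06 -0.73  2.04 -0.04  1.14  1.22]
[ 0.64075747 -0.26644294  0.1633    ]
21 rows; err mm [ 226.2 -281.2    0.4] rot [ 2.934  0.    -0.007] rot in world [ 6.000e-03 -1.000e-03 -2.934e+00]
0 -10 14 0.140 0.000 -0.000 0; 0 -8 15 0.140 0.000 -0.000 0; 0 -6 16 0.140 0.000 -0.000 0; 0 -4 17 0.140 0.000 -0.000 0; 0 -1 17 0.140 0.000 -0.000 0; 0 1 17 0.140 0.000 -0.000 0; 0 3 17 0.140 0.000 -0.000 0; 0 6 16 0.140 0.000 -0.000 0
0 8 15 0.140 0.000 -0.000 0; 0 10 14 0.140 0.000 -0.000 0; 0 12 12 0.140 0.000 -0.000 0; 0 13 11 0.140 0.000 -0.000 0; 0 15 9 0.140 0.000 -0.000 0; 0 16 7 0.140 0.000 -0.000 0; 0 17 4 0.140 0.000 -0.000 0; 0 17 2 0.140 0.000 -0.000 0
0 17 -1 0.140 0.000 -0.000 0; -0 17 -3 0.140 0.000 -0.000 0; -0 16 -5 0.140 0.000 -0.000 0; -0 15 -7 0.140 0.000 -0.000 0; -0 14 -10 0.140 0.000 -0.000 0
```

```bash
python3 -m handwheel '0 -10 14 0.14 0 0 0; 0 -8 15 0.14 0 0 0; 0 -6 16 0.14 0 0 0; 0 -4 17 0.14 0 0 0; 0 -1 17 0.14 0 0 0; 0 1 17 0.14 0 0 0; 0 3 17 0.14 0 0 0; 0 6 16 0.14 0 0 0'
python3 -m handwheel '0 8 15 0.14 0 0 0; 0 10 14 0.14 0 0 0; 0 12 12 0.14 0 0 0; 0 13 11 0.14 0 0 0; 0 15 9 0.14 0 0 0; 0 16 7 0.14 0 0 0; 0 17 4 0.14 0 0 0; 0 17 2 0.14 0 0 0'
python3 - <<'E'
from h import *
o,p,r=ST(); print(p.round(4),o["ft_force"],o["torque"],o["joint_pos"].round(2))
tp,tR=scoop2tcp(bay(.060,0,.105),177); print(tp)
rows(tp,tR*R.from_rotvec([0.0,0,0]),4,0)
E
```

```text
clock: 6.1
position: [0.4986, -0.0929, 0.159]
ee_rot: [0.451, 0.545, -0.452, 0.544]
ft_force: [-0.1, 0.8, -0.9]
grip_width: 0.155
clock: 6.9
position: [0.5842, -0.2008, 0.1587]
ee_rot: [-0.671, -0.222, 0.672, -0.221]
ft_force: [-0.4, -0.3, -2.1]
grip_width: 0.159
[ 0.5842 -0.2008  0.1587] [-0.36132282 -0.28799322 -2.05277288] [ 0.07327499 -0.01476884  0.0180967 ] [ 0.56  0.39 -0.39  1.56  0.15  1.22 -0.79]
[ 0.64075747 -0.26644294  0.1633    ]
5 rows; err mm [ 56.6 -65.7   4.6] rot [0.689 0.002 0.001] rot in world [-0.001 -0.002 -0.689]
-1 17 -1 0.138 0.000 0.000 0; -1 17 -4 0.138 0.000 0.000 0; -1 16 -6 0.138 0.000 0.000 0; -1 15 -8 0.138 0.000 0.000 0; -1 14 -10 0.138 0.000 0.000 0
```

```bash
python3 -m handwheel '-1 17 -1 0.138 0 0 0; -1 17 -4 0.138 0 0 0; -1 16 -6 0.138 0 0 0; -1 15 -8 0.138 0 0 0; -1 14 -10 0.138 0 0 0; 0 0 0 0 0 0 0; 0 0 0 0 0 0 0'
python3 - <<'E'
from h import *
o,p,r=ST(); print(p.round(4),o["ft_force"],o["torque"],o["joint_pos"].round(2))
tp,tR=scoop2tcp(bay(.060,0,.02),177); print(tp)
rows(tp,tR*R.from_rotvec([0.0,0,0]),1,0)
c=cams.camera("top"); a=c["color"][150:350,320:520]; cv2.imwrite("pics/t1.png",cv2.resize(a,None,fx=3,fy=3,interpolation=cv2.INTER_CUBIC))
c=cams.camera("scene"); a=c["color"][70:270,200:420]; cv2.imwrite("pics/t1s.png",cv2.resize(a,None,fx=3,fy=3,interpolation=cv2.INTER_CUBIC))
E
```

```text
clock: 7.6
position: [0.6403, -0.2646, 0.1637]
ee_rot: [-0.706, 0.016, 0.708, 0.017]
ft_force: [-0.8, 0.1, -2.3]
grip_width: 0.153
[ 0.6403 -0.2646  0.1637] [-0.80735096  0.11587279 -2.29342738] [-0.00219519 -0.06825903 -0.00372935] [ 0.49  0.53 -0.24  1.33  0.13  1.29 -1.37]
[ 0.64075747 -0.26644294  0.0783    ]
2 rows; err mm [  0.5  -1.8 -85.4] rot [0.007 0.002 0.001] rot in world [-0.001 -0.002 -0.007]
43 1 -0 0.003 0.001 0.000 0; 43 1 -0 0.003 0.001 0.000 0
```

View pics/t1s.png

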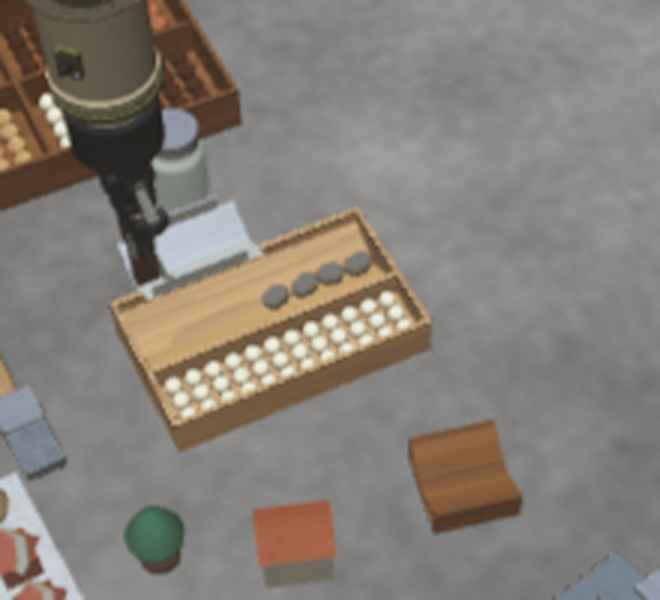

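View pics/t1.png

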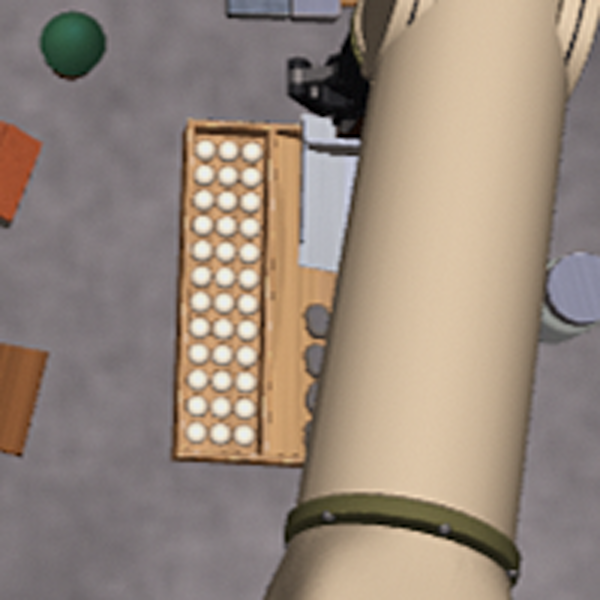

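```bash
python3 -m handwheel '15 2 0 0.007 0 0 0; 30 0 0 0 0 0 0; 25 0 0 0 0 0 0; 14 0 0 0 0 0 0; 0 0 0 0 0 0 0; 0 0 0 0 0 0 0'
python3 - <<'E'
from h import *
o,p,r=ST(); print(p.round(4),o["ft_force"],o["torque"],o["joint_pos"].round(2))
tp,tR=scoop2tcp(bay(.060,0,.0),177); print(tp)
rows(tp,tR*R.from_rotvec([0.0,0,0]),1,0)
c=cams.camera("scene"); a=c["color"][100:250,200:400]; cv2.imwrite("pics/t2s.png",cv2.resize(a,None,fx=4,fy=4,interpolation=cv2.INTER_CUBIC))
E
```

```text
clock: 8.3
position: [0.6409, -0.2672, 0.0819]
ee_rot: [0.707, -0.019, -0.707, -0.019]
ft_force: [0.2, -0.4, -1.0]
grip_width: 0.159
[ 0.6409 -0.2672  0.0819] [ 0.17131698 -0.43939004 -1.01290504] [ 0.01304445 -0.08413855  0.04449866] [ 0.49  0.6  -0.23  1.41  0.14  1.15 -1.39]
[ 0.64075747 -0.26644294  0.0583    ]
1 rows; err mm [ -0.2   0.7 -23.6] rot [-0.003 -0.001 -0.   ] rot in world [0.    0.001 0.003]
24 -1 0 -0.003 -0.001 -0.000 0
```

View pics/t2s.png

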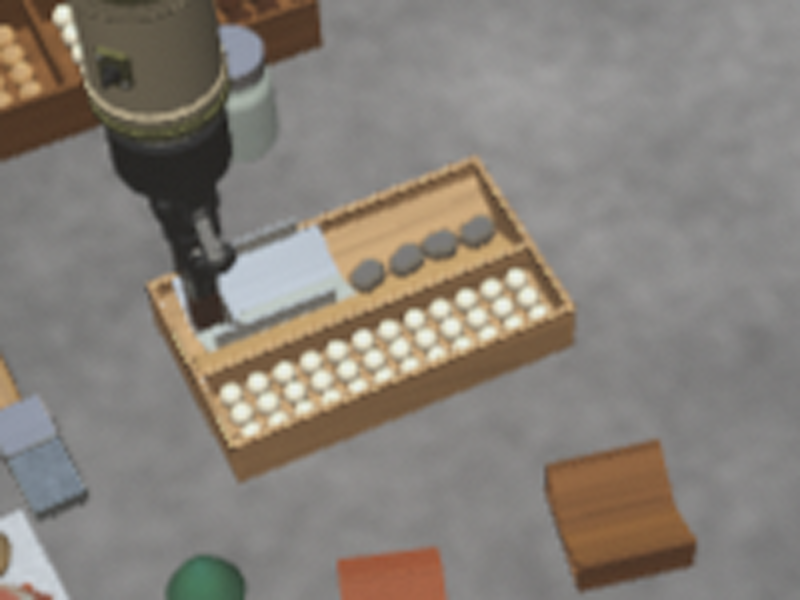

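```bash
python3 -m handwheel '10 0 0 0 0 0 0; 7 0 0 0 0 0 0; 3 0 0 0 0 0 0; 2 0 0 0 0 0 0; 0 0 0 0 0 0 0'
python3 -m handwheel '1 0 0 0 0 0 0; 0 0 0 0 0 0 0'
python3 - <<'E'
from h import *
o,p,r=ST(); print(p.round(4),o["ft_force"],o["torque"],o["joint_pos"].round(2))
E
```

```text
clock: 8.85
position: [0.6407, -0.267, 0.0592]
ee_rot: [-0.707, 0.019, 0.707, 0.019]
ft_force: [-0.8, -0.8, -1.2]
grip_width: 0.159
clock: 9.05
position: [0.641, -0.2671, 0.0588]
ee_rot: [0.707, -0.02, -0.707, -0.019]
ft_force: [0.2, 0.8, 0.8]
grip_width: 0.159
[ 0.641  -0.2671  0.0588] [0.16069586 0.81646603 0.8126674 ] [0.08084235 0.01577749 0.01410285] [ 0.49  0.62 -0.23  1.43  0.15  1.11 -1.39]
```

```bash
python3 -m handwheel '1 0 0 0 0.008 0 0; 0.5 0 0 0 0 0 0; 0 0 4 0 0 0 0; 0 0 5 0 0 0 0; 0 0 5 0 0 0 0; 0 0 5 0 0 0 0; 0 0 5 0 0 0 0'
python3 -m handwheel '0 0 5 0 0 0 0; 0 0 5 0 0 0 0;0 0 5 0 0 0 0'
python3 - <<'E'
from h import *
o,p,r=ST(); print(p.round(4),o["ft_force"],o["torque"],o["joint_pos"].round(2)); sp,sr=tcp2scoop(p,r); print("scoop in bay", rz(-TYAW).apply(sp-BAY).round(4), sr.round(3))
c=cams.camera("scene"); a=c["color"][100:250,200:400]; cv2.imwrite("pics/t3s.png",cv2.resize(a,None,fx=4,fy=4,interpolation=cv2.INTER_CUBIC))
E
```

```text
clock: 9.75
position: [0.6187, -0.2656, 0.0588]
ee_rot: [0.711, -0.02, -0.702, -0.019]
ft_force: [3.5, 0.0, 6.7]
grip_width: 0.155
clock: 10.05
position: [0.6038, -0.2649, 0.0588]
ee_rot: [0.712, -0.02, -0.702, -0.019]
ft_force: [3.3, 1.9, 8.5]
grip_width: 0.152
[ 0.6038 -0.2649  0.0588] [3.34059211 1.94832123 8.52608145] [ 0.21918102 -0.35650657  0.07635852] [ 0.52  0.55 -0.24  1.55  0.14  1.05 -1.37]
scoop in bay [ 0.0237 -0.0004 -0.0001] [[-0.998 -0.054 -0.013]
 [ 0.054 -0.999  0.002]
 [-0.013  0.001  1.   ]]
```

View pics/t3s.png

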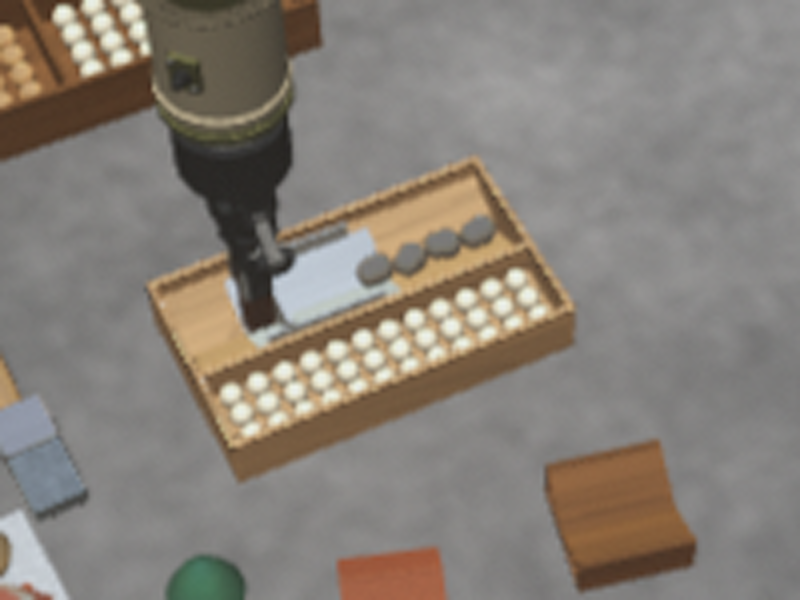

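```bash
python3 -m handwheel '0 0 5 0 0 0 0; 0 0 5 0 0 0 0;0 0 5 0 0 0 0; 0 0 5 0 0 0 0; 0 0 5 0 0 0 0'
python3 -m handwheel '0 0 5 0 0 0 0; 0 0 5 0 0 0 0; 0 0 5 0 0 0 0; 0 0 5 0 0 0 0'
python3 - <<'E'
from h import *
o,p,r=ST(); print(p.round(4),o["ft_force"],o["torque"],o["joint_pos"].round(2)); sp,sr=tcp2scoop(p,r); print("scoop in bay", rz(-TYAW).apply(sp-BAY).round(4), sr.round(3))
c=cams.camera("scene"); a=c["color"][100:250,200:400]; cv2.imwrite("pics/t4s.png",cv2.resize(a,None,fx=4,fy=4,interpolation=cv2.INTER_CUBIC))
E
```

```text
clock: 10.6
position: [0.5791, -0.2636, 0.0587]
ee_rot: [0.712, -0.02, -0.702, -0.019]
ft_force: [4.0, 1.5, 8.5]
grip_width: 0.152
clock: 11.0
position: [0.5594, -0.2626, 0.0587]
ee_rot: [0.712, -0.02, -0.702, -0.019]
ft_force: [5.4, 0.6, 10.4]
grip_width: 0.156
[ 0.5594 -0.2626  0.0587] [ 5.35769563  0.6437464  10.37586652] [ 0.26461347 -0.39964318  0.05776461] [ 0.56  0.47 -0.24  1.67  0.13  1.01 -1.35]
scoop in bay [-0.0207 -0.0004 -0.0002] [[-0.998 -0.054 -0.014]
 [ 0.054 -0.999  0.002]
 [-0.014  0.001  1.   ]]
```

View pics/t4s.png

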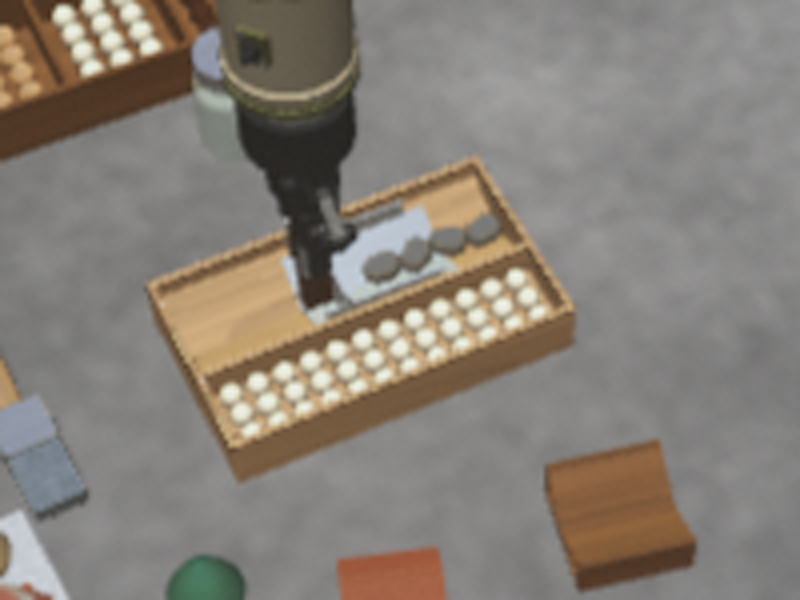

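```bash
python3 -m handwheel '0 0 5 0 0 0 0; 0 0 5 0 0 0 0;0 0 5 0 0 0 0; 0 0 5 0 0 0 0'
python3 -m handwheel '0 0 5 0 0 0 0; 0 0 5 0 0 0 0; 0 0 5 0 0 0 0'
python3 - <<'E'
from h import *
o,p,r=ST(); print(p.round(4),o["ft_force"],o["torque"],o["joint_pos"].round(2)); sp,sr=tcp2scoop(p,r); print("scoop in bay", rz(-TYAW).apply(sp-BAY).round(4), sr.round(3))
c=cams.camera("scene"); a=c["color"][100:250,200:400]; cv2.imwrite("pics/t5s.png",cv2.resize(a,None,fx=4,fy=4,interpolation=cv2.INTER_CUBIC))
E
```

```text
clock: 11.45
position: [0.5396, -0.2616, 0.0587]
ee_rot: [0.712, -0.02, -0.702, -0.018]
ft_force: [4.0, 2.2, 11.4]
grip_width: 0.155
clock: 11.75
position: [0.5248, -0.2609, 0.0587]
ee_rot: [0.712, -0.02, -0.702, -0.018]
ft_force: [5.3, 1.0, 11.7]
grip_width: 0.156
[ 0.5248 -0.2609  0.0587] [ 5.30887011  0.99996125 11.699626  ] [ 0.28338848 -0.49449558  0.05518938] [ 0.59  0.41 -0.25  1.75  0.11  0.98 -1.32]
scoop in bay [-0.0553 -0.0005 -0.0003] [[-0.998 -0.054 -0.015]
 [ 0.054 -0.999  0.003]
 [-0.015  0.002  1.   ]]
```

View pics/t5s.png

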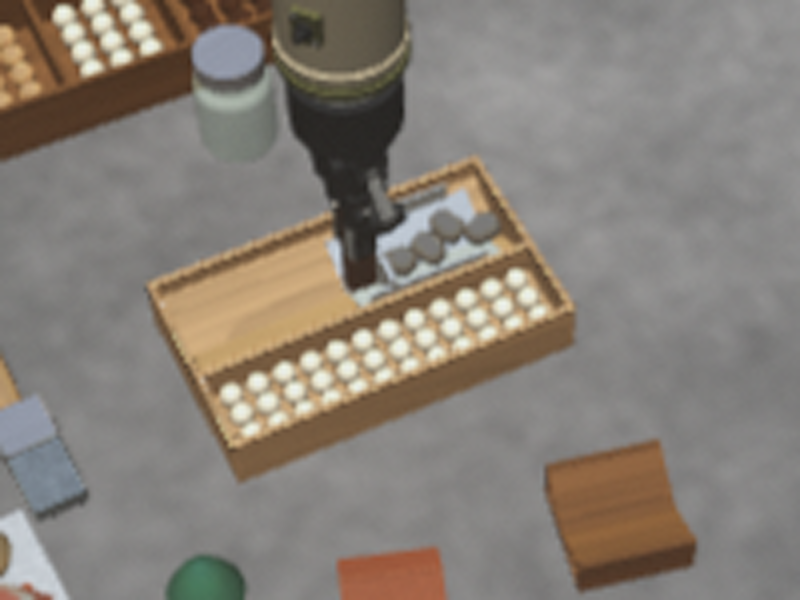

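```bash
python3 -m handwheel '0 0 4 0 0 0 0; 0 0 4 0 0 0 0;0 0 2 0 0 0 0; 0 0 1 0 0 0 0'
python3 - <<'E'
from h import *
o,p,r=ST(); print(p.round(4),o["ft_force"],o["torque"],o["joint_pos"].round(2)); sp,sr=tcp2scoop(p,r); print("scoop in bay", rz(-TYAW).apply(sp-BAY).round(4), sr.round(3))
c=cams.camera("scene"); a=c["color"][100:250,200:400]; cv2.imwrite("pics/t6s.png",cv2.resize(a,None,fx=4,fy=4,interpolation=cv2.INTER_CUBIC))
E
```

```text
clock: 12.2
position: [0.514, -0.2604, 0.0586]
ee_rot: [0.712, -0.02, -0.701, -0.018]
ft_force: [5.7, 1.0, 11.5]
grip_width: 0.158
[ 0.514  -0.2604  0.0586] [ 5.68337064  0.98840239 11.45802879] [ 0.3112616  -0.49100352  0.01745418] [ 0.6   0.39 -0.25  1.78  0.11  0.97 -1.32]
scoop in bay [-0.0661 -0.0006 -0.0003] [[-0.998 -0.054 -0.015]
 [ 0.054 -0.999  0.003]
 [-0.015  0.002  1.   ]]
```

View pics/t6s.png

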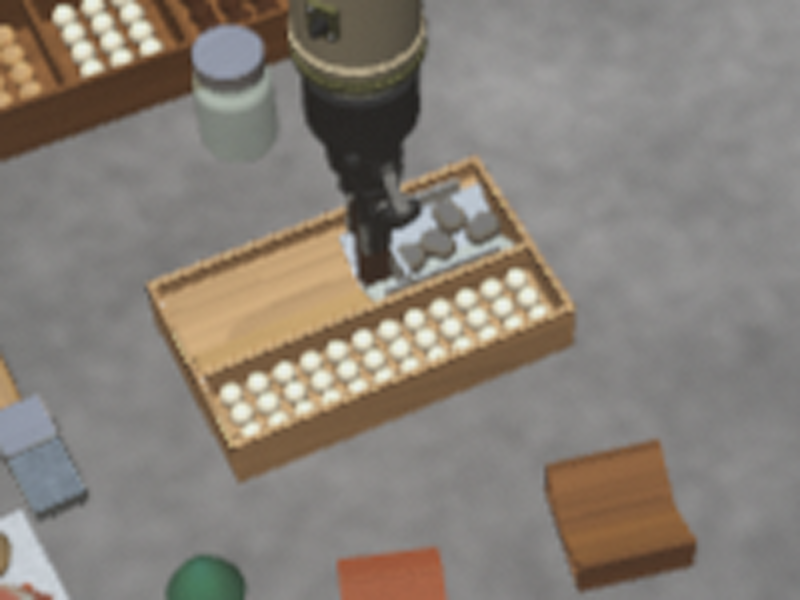

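```bash
python3 -m handwheel '0 0 2 0 0 0 0; 0 0 1 0 0 0 0; 0 0 0 0 0 0 0'
python3 -m handwheel '-1 0 -2 0 -0.04 0 0; -1 0 -2 0 -0.05 0 0; -1 0 -2 0 -0.05 0 0; -1 0 -2 0 -0.05 0 0'
python3 - <<'E'
from h import *
o,p,r=ST(); print(p.round(4),o["ft_force"],o["torque"],o["joint_pos"].round(2)); sp,sr=tcp2scoop(p,r); print("scoop in bay", rz(-TYAW).apply(sp-BAY).round(4), sr.round(3))
c=cams.camera("scene"); a=c["color"][100:250,200:400]; cv2.imwrite("pics/t7s.png",cv2.resize(a,None,fx=4,fy=4,interpolation=cv2.INTER_CUBIC))
E
```

```text
clock: 12.55
position: [0.5131, -0.2601, 0.0593]
ee_rot: [0.714, -0.02, -0.7, -0.018]
ft_force: [12.7, 0.8, 10.5]
grip_width: 0.154
clock: 12.95
position: [0.5177, -0.2603, 0.0599]
ee_rot: [-0.64, 0.018, 0.768, 0.021]
ft_force: [4.4, 1.2, -2.6]
grip_width: 0.156
[ 0.5177 -0.2603  0.0599] [ 4.43725346  1.16818699 -2.59670593] [-0.05127804 -1.60838408  0.00937484] [ 0.53  0.51 -0.22  1.6   0.17  1.21 -1.38]
scoop in bay [-0.0715 -0.0002  0.0102] [[-0.982 -0.055  0.179]
 [ 0.054 -0.998 -0.009]
 [ 0.179  0.001  0.984]]
```

View pics/t7s.png

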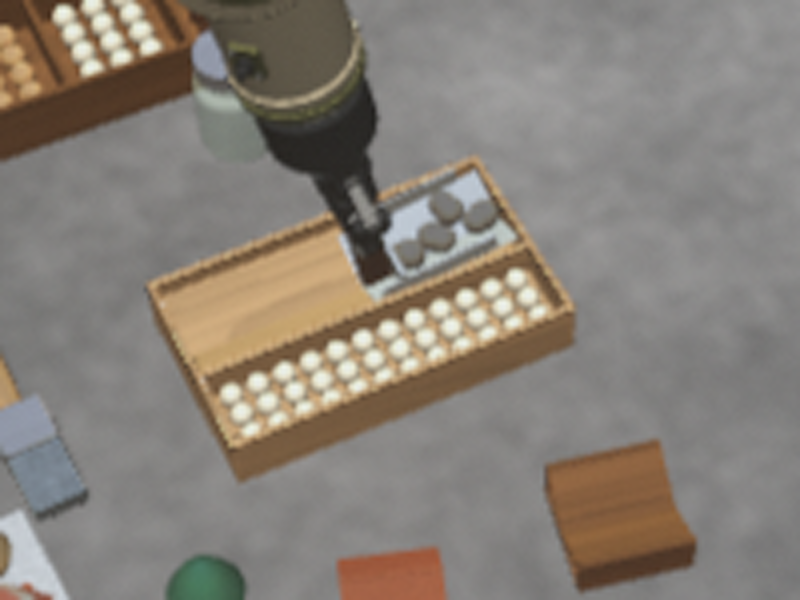

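```bash
python3 -m handwheel '-2 0 -3 0 -0.05 0 0; -2 0 -3 0 -0.05 0 0; -2 0 -3 0 -0.04 0 0; -3 0 -1 0 0 0 0; -6 0 2 0 0 0 0; -12 0 4 0 0 0 0; -18 0 6 0 0 0 0; -18 0 6 0 0 0 0'
python3 - <<'E'
from h import *
o,p,r=ST(); print(p.round(4),o["ft_force"],o["torque"],o["joint_pos"].round(2)); sp,sr=tcp2scoop(p,r); print("scoop in bay", rz(-TYAW).apply(sp-BAY).round(4), sr.round(3))
c=cams.camera("scene"); a=c["color"][50:250,180:400]; cv2.imwrite("pics/t8s.png",cv2.resize(a,None,fx=3.5,fy=3,interpolation=cv2.INTER_CUBIC))
E
```

```text
clock: 13.8
position: [0.5277, -0.2613, 0.1244]
ee_rot: [-0.585, 0.017, 0.811, 0.022]
ft_force: [0.3, -0.4, -1.8]
grip_width: 0.156
[ 0.5277 -0.2613  0.1244] [ 0.28122917 -0.40477485 -1.83615367] [-0.03157736 -0.67263714  0.0254335 ] [ 0.47  0.56 -0.2   1.4   0.18  1.5  -1.38]
scoop in bay [-0.0668 -0.0006  0.0826] [[-0.948 -0.056  0.315]
 [ 0.053 -0.998 -0.017]
 [ 0.315  0.001  0.949]]
```

View pics/t8s.png

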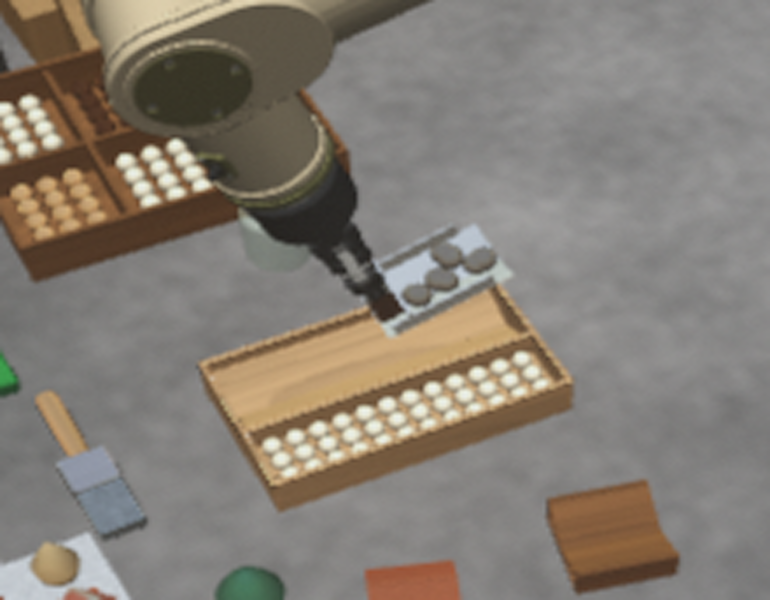

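```bash
cat >> h.py <<'E'
def lip2tcp(lip,yaw,lift):
    Rs=rz(yaw)*R.from_euler("y",-lift,degrees=True)
    return scoop2tcp(np.array(lip)-Rs.apply([.056,0,0]),yaw,lift)
def info():
    o,p,r=ST(); sp,sr=tcp2scoop(p,r); lip=sp+sr[:,0]*.056
    print("t",o["clock"],"tcp",p.round(4),"F",o["ft_force"].round(1),"q",o["joint_pos"].round(2)); print("scoop",sp.round(4),"lip",lip.round(4),"yaw",np.degrees(np.arctan2(sr[1,0],sr[0,0])).round(1),"lift",np.degrees(np.arcsin(sr[2,0])).round(1),"roll",np.degrees(np.arcsin(sr[2,1])).round(1))
E
python3 -m handwheel '-4 0 1 0 0 0 0; -9 0 3 0 0 0 0; -14 0 5 0 0 0 0; -14 0 5 0 0 0 0; -10 0 3 0 0 0 0; -5 0 2 0 0 0 0; 0 0 0 0 0 0 0'
python3 - <<'E'
from h import *
info(); d=rz(-67).apply([1,0,0])
tp,tR=lip2tcp(BOWL-.015*d+[0,0,.20],-67,18.4); print(tp)
rows(tp,tR,26,0)
E
```

```text
clock: 14.55
position: [0.5281, -0.261, 0.1825]
ee_rot: [-0.585, 0.016, 0.811, 0.022]
ft_force: [1.2, -0.5, -3.3]
grip_width: 0.158
t 14.55 tcp [ 0.5281 -0.261   0.1825] F [ 1.2 -0.5 -3.3] q [ 0.47  0.52 -0.21  1.34  0.17  1.6  -1.37]
scoop [ 0.4706 -0.2579  0.1486] lip [ 0.4175 -0.2549  0.1663] yaw 176.8 lift 18.4 roll 0.0
[0.5178598  0.36176706 0.21616356]
26 rows; err mm [-10.2 622.8  33.7] rot [-1.924  0.     0.639] rot in world [-0.000e+00  1.000e-03  2.027e+00]
-1 -24 2 -0.074 0.000 0.025 0; -1 -24 0 -0.074 0.000 0.025 0; -2 -24 -2 -0.074 0.000 0.025 0; -2 -24 -3 -0.074 0.000 0.025 0; -3 -23 -5 -0.074 0.000 0.025 0; -4 -23 -7 -0.074 0.000 0.025 0; -4 -22 -8 -0.074 0.000 0.025 0; -5 -21 -10 -0.074 0.000 0.025 0
-5 -20 -12 -0.074 0.000 0.025 0; -6 -19 -13 -0.074 0.000 0.025 0; -6 -18 -14 -0.074 0.000 0.025 0; -7 -17 -16 -0.074 0.000 0.025 0; -7 -16 -17 -0.074 0.000 0.025 0; -7 -14 -18 -0.074 0.000 0.025 0; -8 -13 -19 -0.074 0.000 0.025 0; -8 -11 -20 -0.074 0.000 0.025 0
-8 -9 -21 -0.074 0.000 0.025 0; -8 -7 -21 -0.074 0.000 0.025 0; -9 -6 -22 -0.074 0.000 0.025 0; -9 -4 -22 -0.074 0.000 0.025 0; -9 -2 -22 -0.074 0.000 0.025 0; -9 -0 -22 -0.074 0.000 0.025 0; -9 2 -22 -0.074 0.000 0.025 0; -9 4 -22 -0.074 0.000 0.025 0
-9 5 -22 -0.074 0.000 0.025 0; -8 7 -21 -0.074 0.000 0.025 0
```

```bash
python3 -m handwheel '0 -6 0 -0.02 0 0.007 0; -1 -14 0 -0.04 0 0.013 0; -1 -20 -1 -0.06 0 0.02 0; -2 -24 -3 -0.074 0 0.025 0; -3 -23 -5 -0.074 0 0.025 0; -4 -23 -7 -0.074 0 0.025 0; -4 -22 -8 -0.074 0 0.025 0; -5 -21 -10 -0.074 0 0.025 0'
python3 - <<'E'
from h import *
info(); d=rz(-67).apply([1,0,0])
tp,tR=lip2tcp(BOWL-.015*d+[0,0,.20],-67,18.4); print(tp)
rows(tp,tR,19,0)
E
```

```text
clock: 15.35
position: [0.5408, -0.0992, 0.19]
ee_rot: [-0.569, -0.135, 0.789, -0.189]
ft_force: [-0.1, -0.0, -1.8]
grip_width: 0.155
t 15.35 tcp [ 0.5408 -0.0992  0.19  ] F [-0.1 -0.  -1.8] q [ 0.28  0.42 -0.37  1.48  0.27  1.57 -1.22]
scoop [ 0.4894 -0.1253  0.1562] lip [ 0.442  -0.1493  0.1739] yaw -153.1 lift 18.5 roll 0.1
[0.5178598  0.36176706 0.21616356]
19 rows; err mm [-22.9 460.9  26.2] rot [-1.426  0.002  0.474] rot in world [2.000e-03 1.000e-03 1.503e+00]
-4 -22 -9 -0.075 0.000 0.025 0; -5 -21 -11 -0.075 0.000 0.025 0; -6 -20 -12 -0.075 0.000 0.025 0; -6 -19 -14 -0.075 0.000 0.025 0; -6 -18 -15 -0.075 0.000 0.025 0; -7 -17 -16 -0.075 0.000 0.025 0; -7 -15 -18 -0.075 0.000 0.025 0; -8 -14 -19 -0.075 0.000 0.025 0
-8 -12 -20 -0.075 0.000 0.025 0; -8 -10 -20 -0.075 0.000 0.025 0; -9 -9 -21 -0.075 0.000 0.025 0; -9 -7 -22 -0.075 0.000 0.025 0; -9 -5 -22 -0.075 0.000 0.025 0; -9 -3 -22 -0.075 0.000 0.025 0; -9 -1 -23 -0.075 0.000 0.025 0; -9 1 -23 -0.075 0.000 0.025 0
-9 3 -22 -0.075 0.000 0.025 0; -9 5 -22 -0.075 0.000 0.025 0; -9 7 -22 -0.075 0.000 0.025 0
```

```bash
python3 -m handwheel '-4 -22 -9 -0.075 0 0.025 0; -5 -21 -11 -0.075 0 0.025 0; -6 -20 -12 -0.075 0 0.025 0; -6 -19 -14 -0.075 0 0.025 0; -6 -18 -15 -0.075 0 0.025 0; -7 -17 -16 -0.075 0 0.025 0; -7 -15 -18 -0.075 0 0.025 0; -8 -14 -19 -0.075 0 0.025 0'
python3 - <<'E'
from h import *
info(); d=rz(-67).apply([1,0,0])
tp,tR=lip2tcp(BOWL-.015*d+[0,0,.20],-67,18.4); print(tp)
rows(tp,tR,12,0)
c=cams.camera("scene"); a=c["color"]; cv2.imwrite("pics/t9s.png",a)
E
```

```text
clock: 16.15
position: [0.5331, 0.0944, 0.1999]
ee_rot: [-0.498, -0.305, 0.692, -0.425]
ft_force: [-0.1, -0.4, -2.7]
grip_width: 0.151
t 16.15 tcp [0.5331 0.0944 0.1999] F [-0.1 -0.4 -2.7] q [ 0.05  0.39 -0.56  1.54  0.38  1.55 -1.04]
scoop [0.507  0.043  0.1662] lip [ 0.4829 -0.0043  0.184 ] yaw -117.0 lift 18.5 roll 0.0
[0.5178598  0.36176706 0.21616356]
12 rows; err mm [-15.3 267.3  16.2] rot [-0.827  0.002  0.275] rot in world [0.002 0.001 0.872]
-7 -11 -18 -0.069 0.000 0.023 0; -8 -10 -19 -0.069 0.000 0.023 0; -8 -8 -19 -0.069 0.000 0.023 0; -8 -7 -20 -0.069 0.000 0.023 0; -8 -5 -20 -0.069 0.000 0.023 0; -8 -4 -20 -0.069 0.000 0.023 0; -8 -2 -21 -0.069 0.000 0.023 0; -8 -0 -21 -0.069 0.000 0.023 0
-8 1 -21 -0.069 0.000 0.023 0; -8 3 -21 -0.069 0.000 0.023 0; -8 4 -20 -0.069 0.000 0.023 0; -8 6 -20 -0.069 0.000 0.023 0
```

View pics/t9s.png

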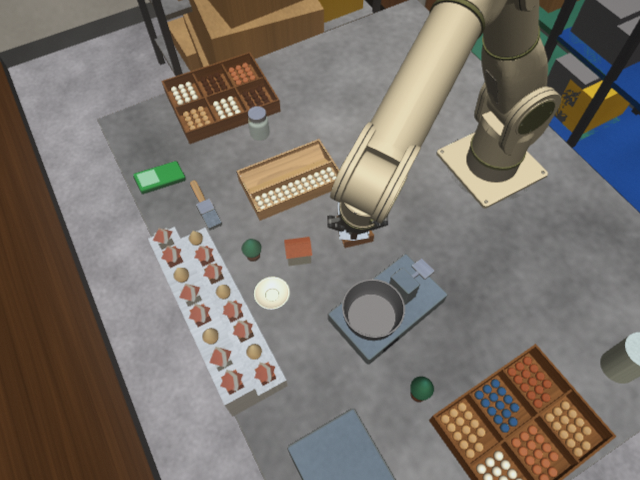

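```bash
python3 -m handwheel '-7 -11 -18 -0.069 0 0.023 0; -8 -10 -19 -0.069 0 0.023 0; -8 -8 -19 -0.069 0 0.023 0; -8 -7 -20 -0.069 0 0.023 0; -8 -5 -20 -0.069 0 0.023 0; -8 -4 -20 -0.069 0 0.023 0; -8 -2 -21 -0.069 0 0.023 0; -8 0 -21 -0.069 0 0.023 0'
python3 -m handwheel '-8 1 -21 -0.069 0 0.023 0; -6 2 -15 -0.05 0 0.016 0; -3 1 -7 -0.02 0 0.007 0; 0 0 0 0 0 0 0'
python3 - <<'E'
from h import *
info(); d=rz(-67).apply([1,0,0])
tp,tR=lip2tcp(BOWL-.015*d+[0,0,.19],-67,18.4); print(tp)
rows(tp,tR,1,0)
c=cams.camera("scene"); a=c["color"][180:420,260:500]; cv2.imwrite("pics/t10s.png",cv2.resize(a,None,fx=2.5,fy=2.5))
c=cams.camera("top"); a=c["color"][130:370,80:320]; cv2.imwrite("pics/t10.png",cv2.resize(a,None,fx=2.5,fy=2.5))
E
```

```text
clock: 17.0
position: [0.5246, 0.2729, 0.2095]
ee_rot: [0.389, 0.435, -0.541, 0.605]
ft_force: [-0.0, -0.5, -2.1]
grip_width: 0.159
clock: 17.4
position: [0.5214, 0.3184, 0.2118]
ee_rot: [0.357, 0.462, -0.497, 0.642]
ft_force: [0.6, 0.0, -2.8]
grip_width: 0.154
t 17.4 tcp [0.5214 0.3184 0.2118] F [ 0.6  0.  -2.8] q [-0.26  0.51 -0.73  1.4   0.58  1.58 -0.77]
scoop [0.5359 0.2626 0.1781] lip [0.5492 0.2112 0.1958] yaw -75.4 lift 18.5 roll -0.0
[0.5178598  0.36176706 0.20616356]
2 rows; err mm [-3.5 43.4 -5.6] rot [-0.14   0.002  0.047] rot in world [ 0.002 -0.     0.148]
-4 4 -21 -0.070 0.001 0.024 0; -4 5 -21 -0.070 0.001 0.024 0
```

View pics/t10s.png

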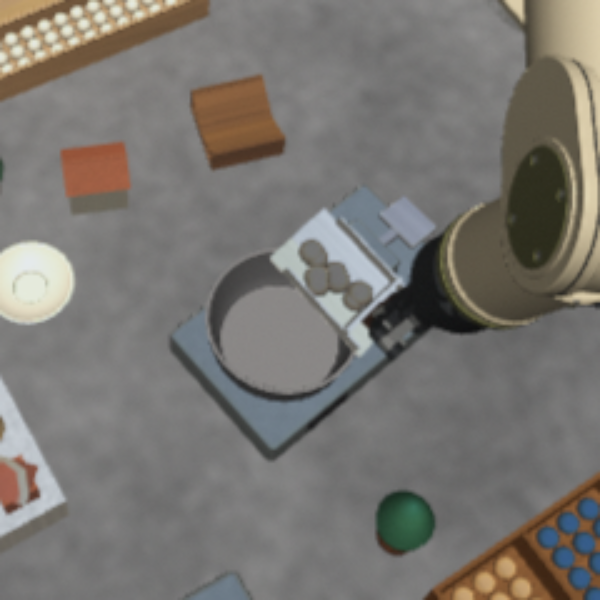

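View pics/t10.png

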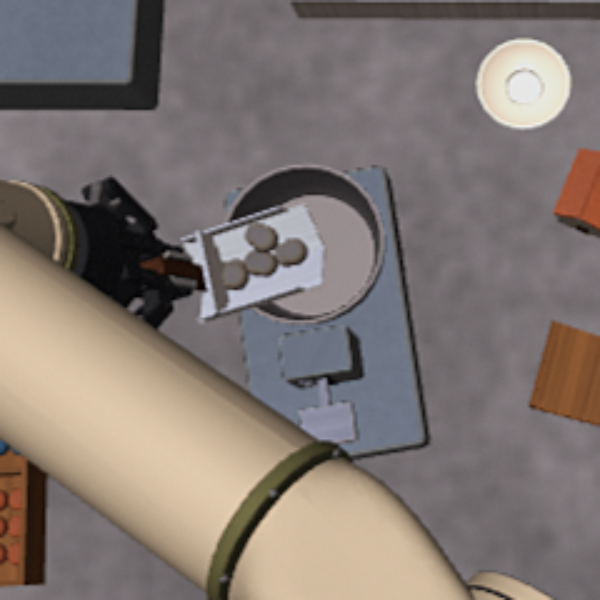

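```bash
python3 - <<'E'
from h import *
d=rz(-75).apply([1,0,0]); print(d)
tp,tR=lip2tcp(BOWL-.015*d+[0,0,.17],-75,18.4); rows(tp,tR,4,0)
E
```

```text
[ 0.25881905 -0.96592583  0.        ]
4 rows; err mm [ 12.2  51.1 -25.6] rot [-0.011  0.003  0.004] rot in world [0.003 0.    0.012]
2 6 -13 -0.003 0.001 0.001 0; 2 6 -13 -0.003 0.001 0.001 0; 2 6 -13 -0.003 0.001 0.001 0; 2 6 -13 -0.003 0.001 0.001 0
```

```bash
python3 -m handwheel '1 3 -6 0 0 0 0; 2 6 -13 -0.003 0.001 0.001 0; 2 6 -13 -0.003 0.001 0.001 0; 2 6 -13 -0.003 0.001 0.001 0; 1 3 -7 0 0 0 0; 0 0 0 0 0 0 0'
python3 - <<'E'
from h import *
info()
d=rz(-75).apply([1,0,0])
tp,tR=lip2tcp(BOWL-.015*d+[0,0,.135],-75,0); rows(tp,tR,4,0)
E
```

```text
clock: 18.1
position: [0.5326, 0.3701, 0.1865]
ee_rot: [0.355, 0.465, -0.494, 0.643]
ft_force: [-1.1, 0.0, -2.2]
grip_width: 0.153
t 18.1 tcp [0.5326 0.3701 0.1865] F [-1.1  0.  -2.2] q [-0.35  0.62 -0.72  1.31  0.62  1.59 -0.82]
scoop [0.5475 0.3144 0.1526] lip [0.5613 0.2631 0.1703] yaw -74.9 lift 18.3 roll -0.1
4 rows; err mm [  4.7 -13.   -1.2] rot [0.002 0.32  0.002] rot in world [ 0.31   0.081 -0.002]
1 0 3 0.000 0.080 0.001 0; 1 0 3 0.000 0.080 0.001 0; 1 0 3 0.000 0.080 0.001 0; 1 0 3 0.000 0.080 0.001 0
```

```bash
python3 -m handwheel '1 0 3 0 0.08 0 0; 1 0 3 0 0.08 0 0; 1 0 3 0 0.08 0 0; 0 0 4 0 0.08 0 0'
python3 - <<'E'
from h import *
info()
d=rz(-75).apply([1,0,0])
tp,tR=lip2tcp(BOWL-.015*d+[0,0,.108],-75,-35); rows(tp,tR,5,0)
E
```

```text
clock: 18.5
position: [0.5369, 0.3554, 0.1879]
ee_rot: [0.431, 0.561, -0.43, 0.56]
ft_force: [-0.2, -0.4, -2.3]
grip_width: 0.156
t 18.5 tcp [0.5369 0.3554 0.1879] F [-0.2 -0.4 -2.3] q [-0.07  0.53 -0.82  1.43  0.39  1.35 -0.65]
scoop [0.5483 0.313  0.1375] lip [0.5627 0.2589 0.1374] yaw -75.0 lift -0.1 roll 0.0
5 rows; err mm [ 12.5 -43.6  18.7] rot [-0.001  0.609 -0.001] rot in world [0.588 0.158 0.001]
-4 0 9 -0.000 0.122 -0.000 0; -5 0 9 -0.000 0.122 -0.000 0; -6 0 8 -0.000 0.122 -0.000 0; -7 0 7 -0.000 0.122 -0.000 0; -8 0 6 -0.000 0.122 -0.000 0
```

```bash
python3 -m handwheel '-4 0 9 0 0.122 0 0; -5 0 9 0 0.122 0 0; -6 0 8 0 0.122 0 0; -7 0 7 0 0.122 0 0; -8 0 6 0 0.122 0 0; 0 0 0 0 0 0 0'
python3 - <<'E'
from h import *
info()
d=rz(-75).apply([1,0,0])
tp,tR=lip2tcp(BOWL-.018*d+[0,0,.105],-75,-58); rows(tp,tR,4,0)
c=cams.camera("scene"); a=c["color"][180:420,260:500]; cv2.imwrite("pics/t11s.png",cv2.resize(a,None,fx=2.5,fy=2.5))
E
```

```text
clock: 19.1
position: [0.5523, 0.3041, 0.2052]
ee_rot: [0.543, 0.701, -0.284, 0.364]
ft_force: [0.0, -2.0, -2.6]
grip_width: 0.156
t 19.1 tcp [0.5523 0.3041 0.2052] F [ 0.  -2.  -2.6] q [ 0.5   0.59 -1.04  1.56 -0.11  1.14 -0.14]
scoop [0.5539 0.2971 0.1387] lip [0.5652 0.2526 0.1066] yaw -75.8 lift -35.0 roll -0.2
4 rows; err mm [  7.3 -30.7  11.3] rot [-0.01   0.402 -0.006] rot in world [0.39  0.099 0.011]
-7 -0 5 -0.003 0.100 -0.002 0; -7 -0 4 -0.003 0.100 -0.002 0; -8 -0 3 -0.003 0.100 -0.002 0; -8 -0 3 -0.003 0.100 -0.002 0
```

View pics/t11s.png

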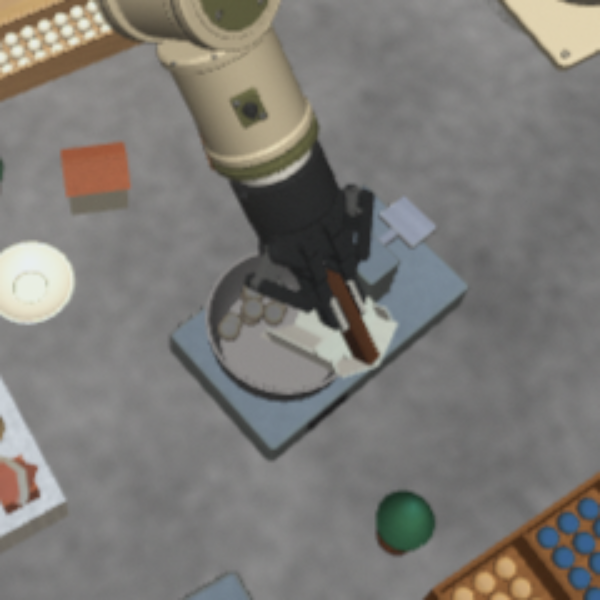

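```bash
python3 -m handwheel '-7 0 5 0 0.1 0 0; -7 0 4 0 0.1 0 0; 0 0 0 0 0 0 0; 0 0 0 0 0 0 0'
python3 - <<'E'
from h import *
info()
c=cams.camera("scene"); a=c["color"][180:420,260:500]; cv2.imwrite("pics/t12s.png",cv2.resize(a,None,fx=2.5,fy=2.5))
c=cams.camera("top"); a=c["color"][130:370,80:320]; cv2.imwrite("pics/t12.png",cv2.resize(a,None,fx=2.5,fy=2.5))
E
```

```text
clock: 19.55
position: [0.5524, 0.2964, 0.2128]
ee_rot: [0.565, 0.736, -0.227, 0.295]
ft_force: [-0.5, 1.4, -2.2]
grip_width: 0.154
t 19.55 tcp [0.5524 0.2964 0.2128] F [-0.5  1.4 -2.2] q [ 0.62  0.68 -1.1   1.58 -0.23  1.14  0.  ]
scoop [0.5508 0.3021 0.1462] lip [0.5608 0.2647 0.1058] yaw -75.1 lift -46.3 roll -0.1
```

View pics/t12s.png

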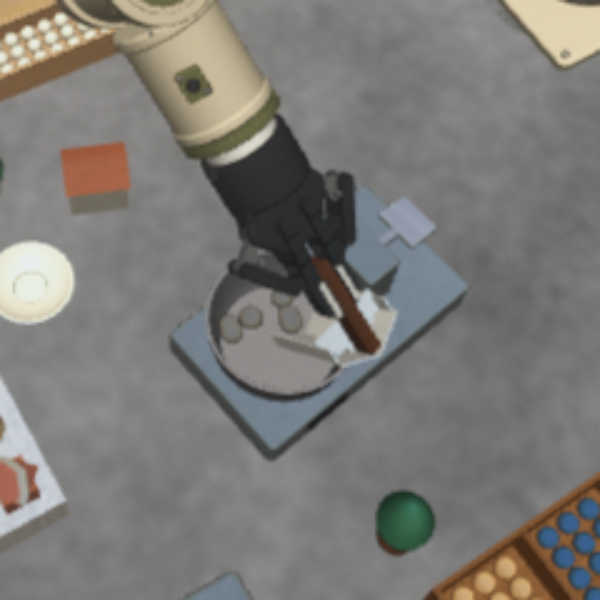

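View pics/t12.png

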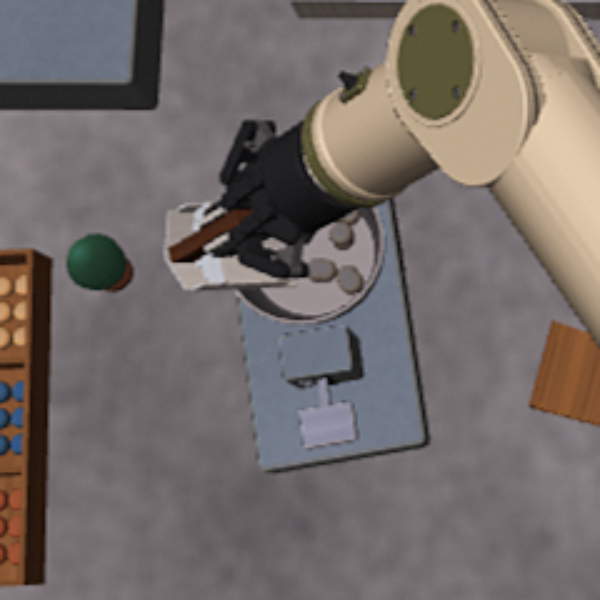

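```bash
python3 - <<'E'
from h import *
d=rz(-75).apply([1,0,0])
tp,tR=lip2tcp(BOWL-.03*d+[0,0,.18],-75,0); rows(tp,tR,7,0)
E
```

```text
7 rows; err mm [-18.4  73.7  16.6] rot [ 0.002 -0.808  0.   ] rot in world [-0.78  -0.21  -0.002]
6 0 -9 0.000 -0.115 0.000 0; 5 0 -10 0.000 -0.115 0.000 0; 4 0 -10 0.000 -0.115 0.000 0; 3 0 -11 0.000 -0.115 0.000 0; 1 0 -11 0.000 -0.115 0.000 0; 0 0 -11 0.000 -0.115 0.000 0; -1 0 -11 0.000 -0.115 0.000 0
```

```bash
python3 -m handwheel '6 0 -9 0 -0.115 0 0; 5 0 -10 0 -0.115 0 0; 4 0 -10 0 -0.115 0 0; 3 0 -11 0 -0.115 0 0; 1 0 -11 0 -0.115 0 0; 0 0 -11 0 -0.115 0 0; -1 0 -11 0 -0.115 0 0'
python3 - <<'E'
from h import *
info()
rows(G+[0,0,.11],GR,20,0)
c=cams.camera("scene"); P=cloud(c); d=c["depth"]>0
# cradle pose check from scene camera
p=P[d&(P[...,0]>.38)&(P[...,0]<.54)&(P[...,1]>-.07)&(P[...,1]<.07)&(P[...,2]>.006)&(P[...,2]<.06)]
print(cv2.minAreaRect((p[:,:2]*1000).astype(np.float32)),len(p))
c=cams.camera("top"); P=cloud(c); d=c["depth"]>0
p=P[d&(P[...,0]>.38)&(P[...,0]<.54)&(P[...,1]>-.07)&(P[...,1]<.07)&(P[...,2]>.006)&(P[...,2]<.06)]
print(cv2.minAreaRect((p[:,:2]*1000).astype(np.float32)),len(p))
a=c["color"]; cv2.imwrite("pics/t13.png",a)
E
```

```text
clock: 20.35
position: [0.5322, 0.3714, 0.2326]
ee_rot: [0.431, 0.56, -0.429, 0.562]
ft_force: [0.1, 0.1, -3.2]
grip_width: 0.157
t 20.35 tcp [0.5322 0.3714 0.2326] F [ 0.1  0.1 -3.2] q [-0.1   0.51 -0.83  1.36  0.37  1.43 -0.65]
scoop [0.5438 0.3289 0.1823] lip [0.5584 0.2749 0.1823] yaw -74.9 lift 0.0 roll 0.2
20 rows; err mm [-119.1 -357.1  -62.3] rot [-1.048  0.002 -0.004] rot in world [-0.003  0.003  1.048]
3 -10 16 -0.052 0.000 -0.000 0; 3 -11 15 -0.052 0.000 -0.000 0; 3 -12 15 -0.052 0.000 -0.000 0; 3 -13 14 -0.052 0.000 -0.000 0; 3 -13 13 -0.052 0.000 -0.000 0; 3 -14 12 -0.052 0.000 -0.000 0; 3 -15 12 -0.052 0.000 -0.000 0; 3 -15 11 -0.052 0.000 -0.000 0
3 -16 10 -0.052 0.000 -0.000 0; 3 -16 9 -0.052 0.000 -0.000 0; 3 -17 8 -0.052 0.000 -0.000 0; 3 -17 7 -0.052 0.000 -0.000 0; 3 -18 7 -0.052 0.000 -0.000 0; 3 -18 6 -0.052 0.000 -0.000 0; 3 -18 5 -0.052 0.000 -0.000 0; 3 -18 4 -0.052 0.000 -0.000 0
3 -19 3 -0.052 0.000 -0.000 0; 3 -19 2 -0.052 0.000 -0.000 0; 3 -19 1 -0.052 0.000 -0.000 0; 3 -19 -0 -0.052 0.000 -0.000 0
((468.0950622558594, 3.0493240356445312), (106.94013214111328, 94.66563415527344), 70.21500396728516) 948
((466.2187805175781, 3.0370712280273438), (119.61483001708984, 154.9071807861328), 80.15538787841797) 1322
```

View pics/t13.png

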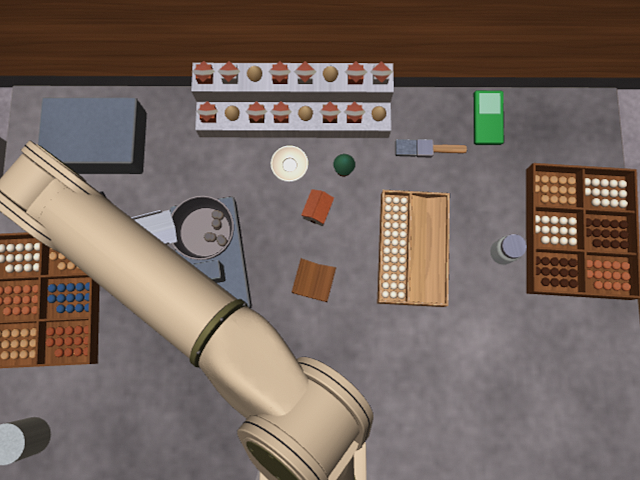

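```bash
python3 -m handwheel '3 -10 16 -0.052 0 0 0; 3 -11 15 -0.052 0 0 0; 3 -12 15 -0.052 0 0 0; 3 -13 14 -0.052 0 0 0; 3 -13 13 -0.052 0 0 0; 3 -14 12 -0.052 0 0 0; 3 -15 12 -0.052 0 0 0; 3 -15 11 -0.052 0 0 0'
python3 -m handwheel '3 -16 10 -0.052 0 0 0; 3 -16 9 -0.052 0 0 0; 3 -17 8 -0.052 0 0 0; 3 -17 7 -0.052 0 0 0; 3 -18 7 -0.052 0 0 0; 3 -18 6 -0.052 0 0 0; 3 -18 5 -0.052 0 0 0; 3 -18 4 -0.052 0 0 0'
python3 - <<'E'
from h import *
info()
rows(G+[0,0,.10],GR,4,0)
E
```

```text
clock: 21.25
position: [0.4848, 0.2274, 0.2062]
ee_rot: [0.305, 0.639, -0.303, 0.638]
ft_force: [0.5, -0.9, -1.1]
grip_width: 0.154
clock: 22.05
position: [0.4374, 0.0854, 0.1815]
ee_rot: [0.166, 0.688, -0.164, 0.687]
ft_force: [-0.1, -0.3, -1.9]
grip_width: 0.153
t 22.05 tcp [0.4374 0.0854 0.1815] F [-0.1 -0.3 -1.9] q [ 0.66  0.02 -0.95  1.94  0.02  1.19  0.81]
scoop [0.4766 0.0655 0.1311] lip [0.5265 0.04   0.1311] yaw -27.1 lift -0.1 roll 0.1
4 rows; err mm [-24.3 -71.1 -21.2] rot [-0.212 -0.001 -0.003] rot in world [-0.003 -0.     0.212]
5 -19 3 -0.053 -0.000 -0.001 0; 5 -19 2 -0.053 -0.000 -0.001 0; 5 -19 1 -0.053 -0.000 -0.001 0; 5 -19 -0 -0.053 -0.000 -0.001 0
```

```bash
python3 -m handwheel '5 -19 3 -0.053 0 0 0; 5 -19 2 -0.053 0 0 0; 5 -19 1 -0.053 0 0 0; 5 -15 0 -0.053 0 0 0; 0 -3 0 0 0 0 0; 0 0 0 0 0 0 0; 0 0 0 0 0 0 0'
python3 - <<'E'
from h import *
info()
rows(G+[0,0,.015],GR,2,0)
E
```

```text
clock: 22.75
position: [0.4149, 0.0144, 0.1612]
ee_rot: [0.095, 0.701, -0.092, 0.701]
ft_force: [1.1, 0.5, -1.5]
grip_width: 0.151
t 22.75 tcp [0.4149 0.0144 0.1612] F [ 1.1  0.5 -1.5] q [ 0.76 -0.05 -0.86  2.03 -0.05  1.14  1.23]
scoop [0.4573 0.0031 0.1108] lip [ 0.5113 -0.0115  0.1107] yaw -15.2 lift -0.1 roll 0.2
2 rows; err mm [ -1.8  -0.1 -85.9] rot [-0.005 -0.002 -0.004] rot in world [-0.004 -0.001  0.005]
43 -0 -1 -0.002 -0.001 -0.002 0; 43 -0 -1 -0.002 -0.001 -0.002 0
```

```bash
python3 -m handwheel '15 0 -1 -0.005 -0.002 -0.004 0; 25 0 -1 0 0 0 0; 25 0 0 0 0 0 0; 15 0 0 0 0 0 0; 5 0 0 0 0 0 0; 0 0 0 0 0 0 0; 0 0 0 0 0 0 0'
python3 - <<'E'
from h import *
info()
rows(G,GR,2,0)
c=cams.camera("scene"); a=c["color"][170:270,300:420]; cv2.imwrite("pics/r1s.png",cv2.resize(a,None,fx=5,fy=5,interpolation=cv2.INTER_CUBIC))
E
```

```text
clock: 23.45
position: [0.4131, 0.0141, 0.0765]
ee_rot: [0.092, 0.701, -0.092, 0.701]
ft_force: [0.6, -0.3, -1.3]
grip_width: 0.157
t 23.45 tcp [0.4131 0.0141 0.0765] F [ 0.6 -0.3 -1.3] q [ 0.72  0.1  -0.88  2.13  0.09  0.95  1.1 ]
scoop [0.4557 0.0028 0.0262] lip [ 0.5098 -0.0117  0.0262] yaw -14.9 lift 0.0 roll 0.0
2 rows; err mm [ -0.    0.2 -16.2] rot [-0.  0. -0.] rot in world [-0.  0.  0.]
8 0 -0 -0.000 0.000 -0.000 0; 8 0 -0 -0.000 0.000 -0.000 0
```

View pics/r1s.png

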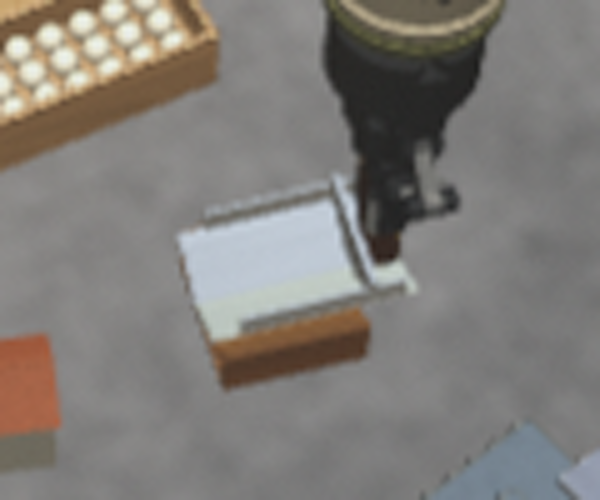

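```bash
python3 -m handwheel '8 0 0 0 0 0 0; 5 0 0 0 0 0 0; 2 0 0 0 0 0 0; 1 0 0 0 0 0 0; 0 0 0 0 0 0 0'
python3 - <<'E'
from h import *
info()
E
```

```text
clock: 24.0
position: [0.413, 0.0137, 0.0602]
ee_rot: [0.092, 0.701, -0.092, 0.701]
ft_force: [-3.7, 0.7, 10.5]
grip_width: 0.151
t 24.0 tcp [0.413  0.0137 0.0602] F [-3.7  0.7 10.5] q [ 0.71  0.13 -0.87  2.14  0.13  0.92  1.07]
scoop [0.4555 0.0023 0.0099] lip [ 0.5096 -0.0121  0.0099] yaw -14.9 lift 0.0 roll -0.0
```

```bash
python3 -m handwheel '-0.5 0 0 0 0 0 0; 0 0 0 0 0 0 0; 0 0 0 0 0 0 30; 0 0 0 0 0 0 50; 0 0 0 0 0 0 60; 0 0 0 0 0 0 60'
python3 - <<'E'
from h import *
info()
c=cams.camera("scene"); a=c["color"][170:270,300:420]; cv2.imwrite("pics/r2s.png",cv2.resize(a,None,fx=5,fy=5,interpolation=cv2.INTER_CUBIC))
E
```

```text
clock: 24.6
position: [0.4122, 0.0136, 0.06]
ee_rot: [0.092, 0.702, -0.092, 0.701]
ft_force: [0.5, 0.2, 0.2]
grip_width: 0.698
t 24.6 tcp [0.4122 0.0136 0.06  ] F [0.5 0.2 0.2] q [ 0.71  0.13 -0.87  2.14  0.13  0.92  1.07]
scoop [0.4547 0.0022 0.0096] lip [ 0.5088 -0.0122  0.0096] yaw -14.9 lift -0.1 roll -0.0
```

View pics/r2s.png

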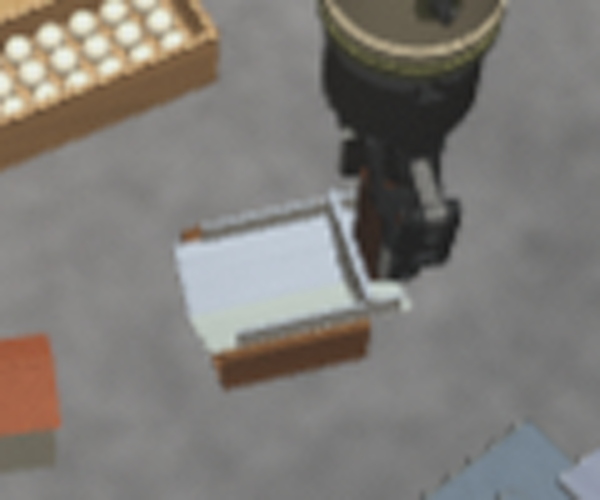

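```bash
cat >> h.py <<'E'
LT=np.array([.5144,.2365,0])+rz(10).apply([-.105,0,0])
E
python3 -m handwheel '-10 0 0 0 0 0 70; -30 0 0 0 0 0 70; -35 0 0 0 0 0 70; -25 0 0 0 0 0 70; 0 0 0 0 0 0 70'
python3 - <<'E'
from h import *
info()
c=cams.camera("top"); cv2.imwrite("pics/r3.png",c["color"])
rows(LT+[0,0,.14],rz(10)*MT,8,0)
E
```

```text
clock: 25.15
position: [0.4145, 0.0138, 0.1638]
ee_rot: [0.091, 0.699, -0.092, 0.703]
ft_force: [-0.6, 0.3, -0.1]
grip_width: 0.821
t 25.15 tcp [0.4145 0.0138 0.1638] F [-0.6  0.3 -0.1] q [ 0.77 -0.06 -0.87  2.03 -0.05  1.15  1.23]
scoop [0.4573 0.0024 0.1138] lip [ 0.5114 -0.012   0.1141] yaw -14.9 lift 0.3 roll -0.0
8 rows; err mm [ -2.6 204.7 -22. ] rot [-0.435  0.003  0.001] rot in world [0.001 0.003 0.435]
3 25 -7 -0.054 0.000 0.000 0; 3 25 -6 -0.054 0.000 0.000 0; 3 25 -4 -0.054 0.000 0.000 0; 3 25 -3 -0.054 0.000 0.000 0; 3 26 -1 -0.054 0.000 0.000 0; 3 26 -0 -0.054 0.000 0.000 0; 3 26 1 -0.054 0.000 0.000 0; 3 25 3 -0.054 0.000 0.000 0
```

View pics/r3.png

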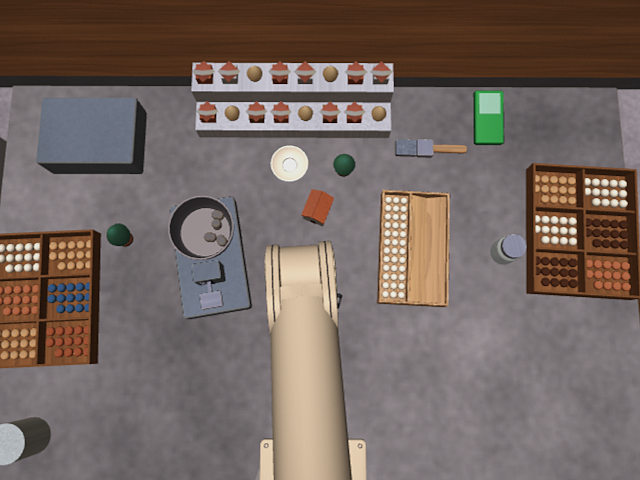

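```bash
python3 -m handwheel '2 25 -7 -0.054 0 0 70; 3 25 -6 -0.054 0 0 60; 3 25 -4 -0.054 0 0 40; 3 25 -3 -0.054 0 0 0; 3 26 -1 -0.054 0 0 0; 3 26 0 -0.054 0 0 0; 3 26 1 -0.054 0 0 0; 0 25 3 -0.054 0 0 0'
python3 -m handwheel '0 0 0 0 0 0 0; 0 0 0 0 0 0 0'
python3 - <<'E'
from h import *
info()
rows(LT+[0,0,.112],rz(10)*MT,1,0)
c=cams.camera("scene"); a=c["color"][180:380,300:500]; cv2.imwrite("pics/l1s.png",cv2.resize(a,None,fx=3,fy=3,interpolation=cv2.INTER_CUBIC))
for o in cams.outline_of("scene","scoop")[:1]:
    print(o["box"],o["conf"])
E
```

```text
clock: 26.0
position: [0.4091, 0.2198, 0.1392]
ee_rot: [-0.061, 0.705, 0.061, 0.704]
ft_force: [-0.1, -0.0, 0.2]
grip_width: -0.002
clock: 26.2
position: [0.4093, 0.219, 0.1395]
ee_rot: [-0.061, 0.705, 0.061, 0.704]
ft_force: [-0.1, -0.6, -1.2]
grip_width: 0.002
t 26.2 tcp [0.4093 0.219  0.1395] F [-0.1 -0.6 -1.2] q [ 0.45  0.19 -1.1   1.94  0.19  1.12  1.02]
scoop [0.4526 0.2266 0.0891] lip [0.5077 0.2362 0.0889] yaw 9.9 lift -0.1 roll 0.0
1 rows; err mm [  1.7  -0.8 -27.5] rot [-0.002 -0.003 -0.001] rot in world [-0.    -0.003  0.002]
27 -1 2 -0.002 -0.003 -0.001 0
[335.2, 200.7, 45.4, 38.9] 0.68
```

View pics/l1s.png

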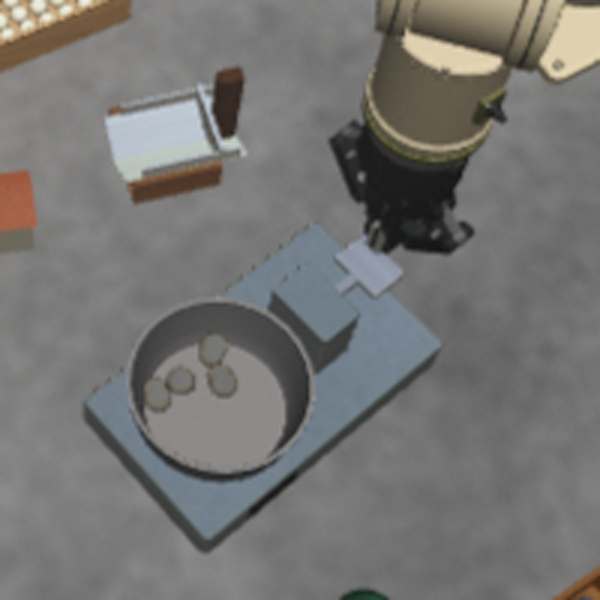

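```bash
python3 -m handwheel '15 -1 2 0 0 0 0; 15 0 0 0 0 0 0; 0 0 0 0 0 0 0'
python3 -m handwheel '6 0 0 0 0 0 0; 6 0 0 0 0 0 0; 6 0 0 0 0 0 0; 6 0 0 0 0 0 0; 6 0 0 0 0 0 0; 5 0 0 0 0 0 0; 3 0 0 0 0 0 0; 0 0 0 0 0 0 0'
python3 - <<'E'
from h import *
info()
E
```

```text
clock: 26.6
position: [0.4111, 0.2168, 0.1082]
ee_rot: [-0.06, 0.706, 0.06, 0.703]
ft_force: [-0.4, -0.9, 0.6]
grip_width: 0.001
clock: 27.4
position: [0.4122, 0.2181, 0.0723]
ee_rot: [-0.061, 0.705, 0.06, 0.704]
ft_force: [-2.5, -3.4, 7.3]
grip_width: -0.001
t 27.4 tcp [0.4122 0.2181 0.0723] F [-2.5 -3.4  7.3] q [ 0.36  0.31 -1.04  2.    0.32  1.    0.91]
scoop [0.4555 0.2255 0.022 ] lip [0.5107 0.2351 0.0219] yaw 9.8 lift -0.1 roll -0.0
```

```bash
python3 -m handwheel '2 0 0 0 0 0 0; 2 0 0 0 0 0 0; 1 0 0 0 0 0 0; 0 0 0 0 0 0 0'
python3 -m handwheel '1 0 0 0 0 0 0; 0 0 0 0 0 0 0'
```

```text
clock: 27.8
position: [0.4122, 0.2182, 0.068]
ee_rot: [-0.061, 0.705, 0.06, 0.704]
ft_force: [-5.9, -4.2, 14.7]
grip_width: 0.003
clock: 28.0
position: [0.4122, 0.2183, 0.0678]
ee_rot: [-0.061, 0.705, 0.06, 0.704]
ft_force: [-11.1, -7.7, 31.2]
grip_width: 0.0
```

```bash
python3 -m handwheel '-0.5 0 0 0 0 0 0; 0 0 0 0 0 0 0; 0 0 0 0 0 0 0; 0 0 0 0 0 0 0; 0 0 0 0 0 0 0; 0 0 0 0 0 0 0; 0 0 0 0 0 0 0; 0 0 0 0 0 0 0'
python3 - <<'E'
from h import *
info()
c=cams.camera("scene"); a=c["color"][180:380,300:500]; cv2.imwrite("pics/l2s.png",cv2.resize(a,None,fx=3,fy=3,interpolation=cv2.INTER_CUBIC))
P=cloud(c); 
for t in ("tree_small","tree_big","cottage","saucer","bead_jar"):
    for o in cams.outline_of("scene",t)[:1]: print(t,o["box"])
for o in cams.outline_of("scene","pebble0")[:6]: print(round(o["conf"],2),np.median(P[o["region"]],0).round(3))
E
```

```text
clock: 28.8
position: [0.4122, 0.2183, 0.0679]
ee_rot: [-0.061, 0.705, 0.06, 0.704]
ft_force: [-8.4, -5.5, 22.5]
grip_width: -0.0
t 28.8 tcp [0.4122 0.2183 0.0679] F [-8.4 -5.5 22.5] q [ 0.36  0.32 -1.04  2.01  0.33  1.    0.9 ]
scoop [0.4555 0.2257 0.0176] lip [0.5107 0.2352 0.0175] yaw 9.8 lift -0.0 roll -0.1
tree_small [240.7, 236.1, 19.9, 27.3]
tree_big [409.6, 374.7, 22.8, 31.5]
cottage [285.9, 238.5, 23.2, 28.8]
bead_jar [247.5, 108.3, 20.3, 31.9]
0.59 [0.586 0.221 0.078]
0.55 [0.606 0.219 0.071]
0.43 [0.556 0.236 0.071]
0.39 [0.548 0.209 0.071]
```

View pics/l2s.png

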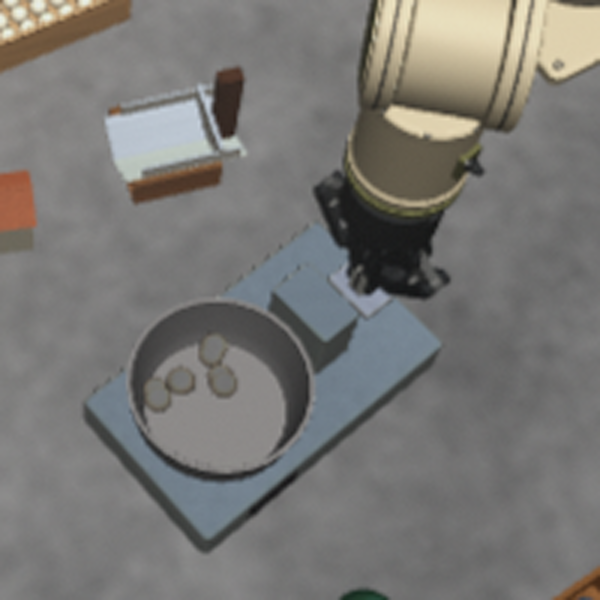

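```bash
python3 - <<'E'
from workcell import hand_in, manip
print(hand_in()); o=manip.get_obs(); print(o["clock"],o["position"],o["ft_force"])
E
```

```text
the job is handed in; nothing more can be done
None
the job is handed in; nothing more can be done
```

I scooped all four pebbles from the trough in one push and tipped them into the polisher's bowl. The scoop went back upright in its cradle and I let it go. I then pressed the lever to its stop with the closed fingers and handed in while still holding it, at about 29 s.

The last checks before handing in showed:
- **Lever:** the fingertips were at z = 0.068 m, the fully-down height, with about 22 N on them. It had read 31 N at the stop, so I eased off 0.5 mm.
- **Pebbles:** all four were on the bowl floor. I estimate the farthest was about 50 mm from bowl_middle; the limit is 60 mm.
- **Scoop:** it stood in the cradle in the same place as at the start, untouched.
- **Bystanders:** four of the five were detected within a few pixels of where they started. The last network check did not report the saucer. It had not visibly moved in the last full top picture, taken before I pressed the lever, and the arm never came near it.

Nothing else failed, but hand_in gave no verdict, so the result itself is unconfirmed.

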